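# Power up the bottle labeller

### The arm

A 6-joint arm with a two-finger parallel gripper is mounted at the origin on the work surface. World frame = base frame: x ahead of the robot, y to its left, z up, the work surface at z = 0. Lengths are in m, angles in rad, forces in N, time in s.
With the tool pointing down it reaches from about 0.3 to 0.95 m from the base axis. Payload 3.1 kg.
Tool frame: the origin (TCP) lies at the very end of the fingers, on their centre line; the grasp point (between the pads) lies behind it (env.grasp_offset is the z of the grasp point in the tool frame, in m); z points along the fingers, y is the line along which they close (so a half turn about z gives the same grasp; the last joint's range is limited). The gripper opens to 85 mm and grips with 20 to 120 N. Pads are 22 mm wide; open, the fingers measure 114 mm over their backs; the gripper's body (76 mm by 85 mm) begins 54 mm behind the grasp point. The pads swing forward as they close: fully open they stand 13 mm farther back than shut.
Start: joints at [1.222, 0.308, 1.634, -0, 1.2, -0.07], TCP at [0.172, 0.601, 0.195] pointing down, gripper open.
Joint ranges: [-3.06, 3.06], [-0.79, 1.96], [0.05, 2.63], [-1.19, 4.34], [0.05, 2.64], [-2.94, 2.94]. Speed limits (rad/s): [2.79, 2.79, 3.14, 3.14, 3.14, 3.14].

### API

Orientations are given as a rotation vector (axis times angle).
In Python, from station import env, imaging, models gives the robot as it stands.
- The arm moves only by the shell command python3 -m inch 'ROWS' [OPENING] [FORCE]. ROWS is JSON, one flat list of numbers, 6 for each row, row after row: the shift along the tool's x, y, z in cm, then the turn, a rotation vector about the tool's x, y, z in degrees. A call has 1 to 5 rows; each row shifts and turns the commanded pose from where the row before left it, along the tool's axes as they then stand; what a row does not reach is not made up. A row lasts 1/10 s, in which the tool goes at most 50 mm and 8.59 degrees, less where a joint would pass 70% of its speed; a pose out of reach is approached as far as the arm can. A call is refused whole if a number of a shift passes 5 or a number of a turn 8.59, either way. A call with a gripper value outside its range is refused whole. OPENING is the finger opening in cm, from 0 to 8.54, set as the call begins (- or left out, the last holds). The fingers move at their own pace and stop on an object; FORCE is the grip in N (left out, the last holds). Time passes only in rows, so rows that do not move let the fingers close. It gives the time, the measured TCP pose, the force, the opening and the grip force at its end, in the units of the state.
- env.get_state(): the state, without advancing time (a new reading comes with each control period).
- imaging.read_camera(name): name is "scene" or "top" or "wrist"; returns a dict with "img" (480x640x3 uint8, blue, green, red), "fov_y" (degrees; the focal length in pixels is half the picture's height over the tangent of half this angle, whatever the lens; pixels are square), "cx", "cy" (the principal point, pixels), "T" (4x4, takes a point from camera to world coordinates). Camera axes: x right, y down, z forward; pixel columns grow to the right and rows downward; lengths in m; the calibration is good to about 2 mm. A picture is of the moment at which its call begins. There is no depth.
- env.close_job(): hands the job in; it is judged then, once.
Trained networks look in a picture, given as the dict that the camera call returned (one of the last four; its "shot" number tells which), for a name from the list of things; names that differ only in an ending like _2 or _b are one class to them, and where a whole thing is asked for, a point or a joint stands for the part that bears it (a point fixed in the world has none). Each returns a list of dicts, best first, with "confidence" (0 to 1); they miss things now and then, are a little off and sometimes report something else, mostly with a low value. They report only what shows in the picture. A call takes as long as a camera call. They do not tell look-alikes from the thing itself.
- models.cut_out(picture, query): "mask" (480x640 bool, what is visible of it) and "position" ([row, column] in pixels, amid what is visible of it).
The state is a dict: "time_s": time; "qpos": joint angles; "joint_velocities": joint speeds; "joint_torque": joint torques, N m; "position": TCP position; "ee_rot": TCP orientation; "contact_force": force on the tool from outside, world axes, zero at the start; "moment": the same for the moment, N m; "opening": finger opening in m; "gripper_force": force on a finger pad.
Only numpy, scipy, OpenCV 4.12 (cv2) and the standard library are available. Lean on these libraries where they do the work, as an engineer would, in place of code of your own. Each camera call takes 0.05 s, during which the arm holds its last target. There are 200 camera calls.

### The job

Plug the power pack (the block with the narrow tongue) tongue first into the bay at the front of the label dispenser and push it fully home, leaving the keys alone until it is. Then press the three keys on the dispenser's deck right down, one at a time, from the largest to the smallest, letting each spring back up. Leave the bottles, jar, cups and the wider spare block standing where they are.

Things in the scene. Friction and masses are not known exactly. Their poses are not given: they have to be found in the camera images.
- pack: the power pack: black block 90 long (x) x 56 wide (y) x 36 mm high, with a grey tongue 25 long x 30 wide x 24 mm high (6 to 30 mm above its underside, tip corners rounded) on the middle of its +x end. Origin: centre of the underside of the 90 mm block, so the plain tail end is at x = -45 mm and the tongue's tip at x = +70 mm. Weighs about 0.35 kg; lies flat, turned any way
- pack_tail (a point): centre of the pack's plain tail face, 18 mm above its underside
- labeller: the label dispenser, a fixed white machine. Origin: on the counter at the centre of the mouth of its bay, in the front face (200 mm wide); +x points into the bay, away from the robot, y across, z up. A deck 60 mm high covers x = 30 to 140 mm; the housing behind it is 110 mm high from x = 140 to 240 mm, with a flat label roll on top to 130 mm
- bay_home (a point): where the pack's origin lies when it is home: on the counter at the dispenser's x = 39 mm, y = 0. The bay is a channel 59 mm wide at counter level, flared to 75 mm over its first 12 mm, open above for 30 mm, then roofed at 45 mm. At x = 84 mm a shoulder stops the pack's block, with a 34 mm wide slot for the tongue; the tail then stands 6 mm out of the front face
- spare: a bystander: plain black block without a tongue, 110 x 70 x 36 mm, too wide for the bay; origin at the centre of its underside. It and the pack lie one to the left and one to the right, either way round
- key_large_top (a point): centre of the top of the large key when up, which moves with the key: a metal round cap 33 mm across on a black round base 49 mm across, pressed straight down. The three keys stand in a row along y, 60 mm apart, on the deck at the dispenser's x = 75 mm, in any order
- key_medium_top (a point): centre of the top of the medium key when up, which moves with the key: a metal round cap 24 mm across on a black round base 40 mm across, pressed straight down. The three keys stand in a row along y, 60 mm apart, on the deck at the dispenser's x = 75 mm, in any order
- key_small_top (a point): centre of the top of the small key when up, which moves with the key: a metal round cap 16 mm across on a black round base 32 mm across, pressed straight down. The three keys stand in a row along y, 60 mm apart, on the deck at the dispenser's x = 75 mm, in any order
- key_large (a joint): travel of the large key: 0 up, 0.006 m fully down (about 5 N); it springs back
- key_medium (a joint): travel of the medium key: 0 up, 0.006 m fully down (about 5 N); it springs back
- key_small (a joint): travel of the small key: 0 up, 0.006 m fully down (about 5 N); it springs back
- jar: a bystander: closed jar, 48 mm across, 65 mm high, beside the way into the bay on its +y side; origin at the centre of its underside
- tumbler: a bystander: steel cup, 48 mm across, 70 mm high, beside the way into the bay on its -y side; origin at the centre of its underside
- bottle_a: a bystander: amber bottle, 64 mm across, 190 mm high, standing left of the dispenser; origin at the centre of its underside
- bottle_b: a bystander: amber bottle, 64 mm across, 190 mm high, standing right of the dispenser; origin at the centre of its underside
- bottle_c: a bystander: amber bottle, 64 mm across, 190 mm high, standing at the far left; origin at the centre of its underside
- mug: a bystander: white mug, 80 mm across, 90 mm high, at the far right, its handle to its own +y; origin at the centre of its underside
Things that resemble listed ones, but are neither listed nor needed, are in the scene too. Leave any orange or red look-alike of the pack alone.

How it is judged:
By the outcome, as a careful person would: the job done as asked, in the order asked, and still so for the second after the job is handed in, with the robot touching nothing.
It also fails if it takes over 72 s, if anything falls off the work surface, if the arm or the gripper's body presses on something with over 40 N, if the wrist force passes 120 N, or if a joint passes its speed limit or range.

## Working session

There is one attempt and no reset: what is moved stays moved. The work goes in short steps, Python scripts to look and compute and a shell command to move; the robot and the scene stay as the last step left them, time stands still between calls to the robot, and variables do not carry over. Pictures are saved under pics/ and viewed, at most 10 in all, crops included, and the job is handed in when it is done.

```bash
ls; mkdir -p pics; python3 - <<'E'
from station import env, imaging, models
import cv2, pickle
s=env.get_state(); print(s, env.grasp_offset)
for n in ["scene","top"]:
    p=imaging.read_camera(n); cv2.imwrite(f"pics/{n}0.png",p["img"]); print(n,p["fov_y"],p["cx"],p["cy"],p["T"].tolist() if hasattr(p["T"],'tolist') else p["T"])
    for q in ["pack","spare","labeller","key_large_top","key_medium_top","key_small_top","jar","tumbler"]:
        r=models.cut_out(p,q)
        print(q,[(round(d["confidence"],2),[round(float(x)) for x in d["position"]],int(d["mask"].sum())) for d in r[:4]])
E
```

```text
pics
{'time_s': 0.0, 'qpos': array([ 1.22227378e+00,  3.09010008e-01,  1.63521043e+00,  1.62153492e-05,
        1.19974758e+00, -6.96746518e-02]), 'joint_velocities': array([-0.00145255,  0.00113796,  0.00036304, -0.00146716, -0.0003897 ,
       -0.00125235]), 'joint_torque': array([ 7.84548592e-04, -4.15241253e+01, -2.76670039e+01, -9.12631003e-05,
        1.01145054e-02, -2.90762546e-05]), 'position': array([0.17171632, 0.59997672, 0.19423273]), 'ee_rot': array([-0.43653384, -3.11060101,  0.00364442]), 'contact_force': array([-0.50067935, -0.63506776,  0.136394  ]), 'moment': array([-0.01321734, -0.03123939,  0.01587113]), 'gripper_force': 0.0, 'opening': 0.08538424715678973} -0.0187
scene 50.6276134286947 313.1249481495966 237.37832720003095 [[0.5027629459542264, 0.6265650187362394, -0.5955213660914978, 1.3565705977013371], [0.8642510278532646, -0.3505527988121107, 0.3608086696568854, -0.5228912650571481], [0.017308409227977932, -0.6960811824356782, -0.7177544193029709, 1.117776222543611], [0.0, 0.0, 0.0, 1.0]]
pack [(0.84, [268, 162], 894), (0.78, [243, 275], 650), (0.71, [234, 2
[... 475 characters left out ...]
066596, 0.012802964165362146, -0.017176638309149533], [-0.011925597557546994, -0.04997651519988635, -0.99867919175848, 1.094519048069741], [0.0, 0.0, 0.0, 1.0]]
pack [(0.91, [303, 499], 1259), (0.82, [322, 424], 1139), (0.66, [260, 435], 1177), (0.58, [277, 363], 1041)]
spare [(0.72, [238, 204], 1480)]
labeller [(0.6, [140, 325], 8601), (0.25, [235, 202], 1472)]
key_large_top [(0.64, [169, 347], 150)]
key_medium_top [(0.44, [165, 296], 56), (0.43, [234, 203], 1509), (0.31, [224, 358], 308)]
key_small_top [(0.61, [138, 200], 1229), (0.49, [166, 322], 22), (0.2, [140, 320], 8361)]
jar [(0.56, [215, 277], 360)]
tumbler [(0.86, [225, 358], 299), (0.55, [141, 324], 8573), (0.36, [170, 350], 182)]
```

View pics/top0.png

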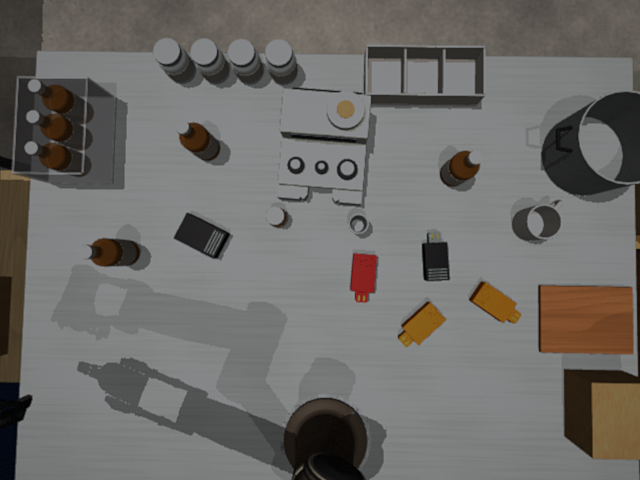

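View pics/scene0.png

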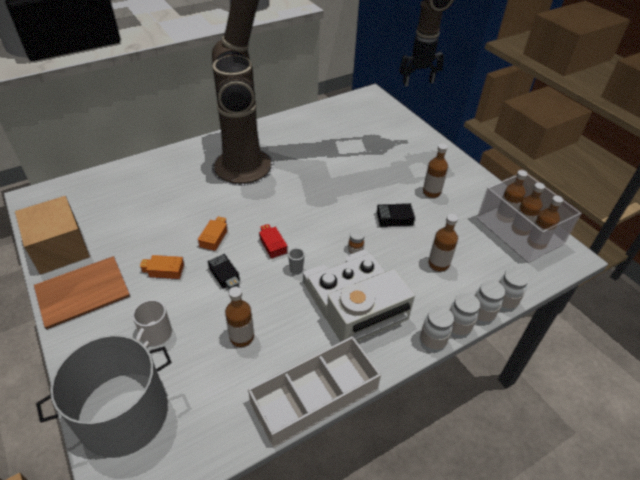

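The top view shows the black pack at (col 436, row 260) with its tongue pointing up (+x) at (434, 237). The spare is at (203, 237) and a red look-alike at (364, 275). The bay mouth is near (320, 195), with the jar at (277, 216) and the tumbler at (359, 223). The keys are medium (296, 165), small (322, 168) and large (347, 169). The scene view agrees.

```bash
cat > h.py <<'E'
from station import env, imaging, models
import numpy as np, cv2
from scipy.spatial.transform import Rotation as R
def ray(p,uv):
    f=240/np.tan(np.radians(p["fov_y"])/2); T=np.array(p["T"])
    d=T[:3,:3]@np.array([(uv[0]-p["cx"])/f,(uv[1]-p["cy"])/f,1]); return T[:3,3],d
def onz(p,uv,z):
    o,d=ray(p,uv); return o+d*(z-o[2])/d[2]
def proj(p,X):
    f=240/np.tan(np.radians(p["fov_y"])/2); T=np.array(p["T"]); c=T[:3,:3].T@(np.array(X)-T[:3,3]); return np.array([p["cx"]+f*c[0]/c[2],p["cy"]+f*c[1]/c[2]])
def tri(obs):
    A=np.zeros((3,3));b=np.zeros(3)
    for p,uv in obs:
        o,d=ray(p,uv); d=d/np.linalg.norm(d); M=np.eye(3)-np.outer(d,d); A+=M;b+=M@o
    return np.linalg.solve(A,b)
def need(xyz,yaw=None):
    """shift in tool axes (cm) from the measured pose; tool z down, tool x yawed by `yaw` deg from world x"""
    s=env.get_state(); Rm=R.from_rotvec(s["ee_rot"]).as_matrix()
    print("pos",s["position"].round(4),"x-axis",Rm[:,0].round(3),"y-axis",Rm[:,1].round(3),"z",Rm[:,2].round(3),"F",s["contact_force"].round(1),"t",s["time_s"])
    print("shift cm",(Rm.T@(np.array(xyz)-s["position"])*100).round(2))
    if yaw is not None:
        a=np.radians(yaw); c,t=np.cos(a),np.sin(a); Rd=np.array([[c,t,0],[t,-c,0],[0,0,-1.]])
        print("turn deg",np.degrees(R.from_matrix(Rm.T@Rd).as_rotvec()).round(2))
E
python3 - <<'E'
from h import *
p=imaging.read_camera("top")
for q,z,near in [("pack",.036,(260,435)),("spare",.036,None),("labeller",.06,None)]:
    r=models.cut_out(p,q)
    d=min(r,key=lambda d:np.hypot(*(np.array(d["position"])-near))) if near else r[0]
    c=max(cv2.findContours(d["mask"].astype(np.uint8),0,1)[0],key=cv2.contourArea)
    rect=cv2.minAreaRect(c); print(q,rect,[onz(p,u,z).round(3)[:2].tolist() for u in cv2.boxPoints(rect)])
for n,uv,z in [("jar",(277,214),.065),("tumb",(358,222),.07),("L",(347,169),.075),("M",(296,165),.075),("S",(322,168),.075),("tongue",(434,237),.03),("packc",(436,261),.036),("frontL",(279,196),.06),("frontR",(362,201),.06)]: print(n,onz(p,uv,z).round(3))
need([.45,-.25,.25],0)
s=env.get_state();w=imaging.read_camera("wrist");Rm=R.from_rotvec(s["ee_rot"]).as_matrix();T=np.array(w["T"]);print("cam in tool",Rm.T@(T[:3,3]-s["position"]),Rm.T@T[:3,:3],w["fov_y"])
E
```

```text
pack ((435.24127197265625, 256.3599548339844), (48.53030776977539, 26.136505126953125), 86.42366790771484) [[0.499, -0.218], [0.504, -0.28], [0.389, -0.288], [0.384, -0.226]]
spare ((201.52781677246094, 236.14248657226562), (50.554107666015625, 30.750600814819336), 25.820993423461914) [[0.474, 0.374], [0.541, 0.344], [0.49, 0.233], [0.424, 0.263]]
labeller ((322.6695861816406, 145.99754333496094), (88.5994644165039, 113.55072021484375), 4.610649108886719) [[0.571, 0.129], [0.841, 0.114], [0.826, -0.095], [0.558, -0.078]]
jar [0.535 0.12  0.065]
tumb [ 0.52  -0.068  0.07 ]
L [ 0.641 -0.04   0.075]
M [0.649 0.078 0.075]
S [0.643 0.017 0.075]
tongue [ 0.49  -0.251  0.03 ]
packc [ 0.433 -0.255  0.036]
frontL [0.578 0.117 0.06 ]
frontR [ 0.57  -0.077  0.06 ]
pos [0.172  0.6008 0.1954] x-axis [-0.961  0.275 -0.   ] y-axis [ 0.275  0.961 -0.   ] z [ 0. -0. -1.] F [ 0.7 -0.2 -0.3] t 1.1
shift cm [-50.14 -74.15  -5.45]
turn deg [  0.     0.   164.03]
cam in tool [ 7.19192599e-02 -1.24803134e-04 -1.78350503e-01] [[-2.86269983e-05 -9.59137803e-01 -2.82939346e-01]
 [ 9.99999986e-01  1.87757155e-05 -1.64825067e-04]
 [ 1.63402341e-04 -2.82939346e-01  9.59137790e-01]] 62.544538214856004
```

```bash
python3 -m inch '[0,0,-4,0,0,-8, 0,0,-4,0,0,-8, -4,-3,0,0,0,0, -4,-3,0,0,0,0, -4,-3,0,0,0,0]'; python3 -m inch '[-2.5,-4.3,0,0,0,0, -2.5,-4.3,0,0,0,0, -2.5,-4.3,0,0,0,0, -2.5,-4.3,0,0,0,0, -2.5,-4.3,0,0,0,0]'; python3 -m inch '[0,-5,0,0,0,0, 0,-5,0,0,0,0, 0,-5,0,0,0,0, 0,-5,0,0,0,0, 0,-5,0,0,0,0]'
python3 - <<'E'
from h import *
import pickle
w=imaging.read_camera("wrist"); cv2.imwrite("pics/w1.png",w["img"]); pickle.dump(w,open("w1.pkl","wb"))
need([.4,-.25,.25],184)
for q in ["key_large_top","key_medium_top","key_small_top","jar","tumbler","labeller","pack"]:
    print(q,[(round(d["confidence"],2),[round(float(x)) for x in d["position"]],int(d["mask"].sum())) for d in models.cut_out(w,q)[:3]])
E
```

```text
time_s: 1.65
position: [0.293, 0.5104, 0.2762]
ee_rot: [-0.004, 3.141, 0.002]
contact_force: [-0.0, -0.3, -0.4]
opening: 0.0853
gripper_force: 0.0
time_s: 2.15
position: [0.4179, 0.2942, 0.2758]
ee_rot: [-0.001, 3.141, 0.001]
contact_force: [0.3, 0.8, 0.2]
opening: 0.0854
gripper_force: 0.0
time_s: 2.65
position: [0.417, 0.0441, 0.2759]
ee_rot: [-0.001, 3.14, -0.0]
contact_force: [1.3, 0.2, -0.5]
opening: 0.0854
gripper_force: 0.0
pos [0.417  0.0361 0.2758] x-axis [-1.     0.006 -0.001] y-axis [ 0.006  1.    -0.008] z [ 0.001 -0.008 -1.   ] F [ 0.2 -4.5 -0.3] t 2.7
shift cm [  1.54 -28.6    2.82]
turn deg [-0.48  0.02 -4.33]
key_large_top [(0.84, [393, 246], 682), (0.49, [364, 50], 2320)]
key_medium_top [(0.79, [402, 350], 383)]
key_small_top [(0.21, [394, 247], 695)]
jar [(0.89, [290, 395], 2081)]
tumbler [(0.85, [280, 219], 2181), (0.38, [395, 246], 679)]
labeller [(0.86, [364, 297], 15146)]
pack [(0.94, [55, 56], 8562), (0.86, [168, 202], 5917), (0.57, [205, 52], 6538)]
```

View pics/w1.png

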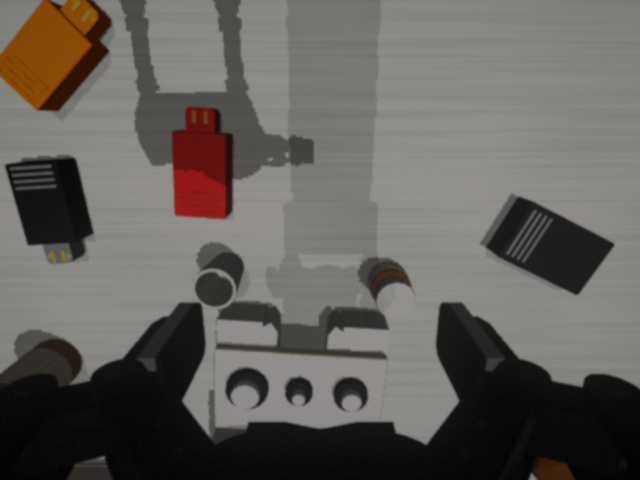

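The wrist view shows the labeller (image down = +x, right = +y). The bay gap is at columns 280-328, rows 310-345. The keys are large (246, 390), small (298, 391) and medium (350, 395). The pack is at (50, 205), tongue toward the dispenser.

```bash
python3 -m inch '[0.3,-4.9,0.8,0,0,0, 0.3,-4.9,0.8,0,0,0, 0.3,-4.9,0.8,0,0,0, 0.3,-4.9,0.8,0,0,0, 0.3,-4.9,0.8,0,0,0]'>/dev/null; python3 -m inch '[0.3,-4,0.8,0,0,0, 0,0,0,0,0,0, 0,0,0,0,0,0]'
python3 - <<'E'
from h import *
import pickle
w=imaging.read_camera("wrist"); cv2.imwrite("pics/w2.png",w["img"]); pickle.dump(w,open("w2.pkl","wb"))
r=models.cut_out(w,"pack")
print([(round(d["confidence"],2),[round(float(x)) for x in d["position"]],int(d["mask"].sum())) for d in r])
d=min(r,key=lambda d:abs(d["position"][1]-310)+abs(d["position"][0]-230))
m=d["mask"].astype(np.uint8); v=w["img"].copy()
c=max(cv2.findContours(m,0,1)[0],key=cv2.contourArea); a=cv2.approxPolyDP(c,4,True)[:,0]; print(a.tolist())
cv2.drawContours(v,[c],-1,(0,255,0),1); cv2.imwrite("pics/w2m.png",v)
need([.4,-.25,.25],180)
E
```

```text
time_s: 3.85
position: [0.3998, -0.2381, 0.2269]
ee_rot: [0.001, -3.141, -0.003]
contact_force: [-0.2, 0.9, 0.5]
opening: 0.0854
gripper_force: 0.0
[(0.92, [63, 339], 8153), (0.91, [127, 143], 8155), (0.83, [192, 476], 7666), (0.57, [231, 298], 5964)]
[[324, 181], [273, 184], [268, 190], [276, 273], [290, 277], [295, 296], [318, 295], [319, 276], [331, 273]]
pos [ 0.4    -0.2373  0.2274] x-axis [-1.    -0.003  0.   ] y-axis [-0.003  1.     0.001] z [-0.     0.001 -1.   ] F [1.2 0.4 1. ] t 3.95
shift cm [ 0.01 -1.27 -2.26]
turn deg [ 0.05 -0.01  0.17]
```

View pics/w2m.png

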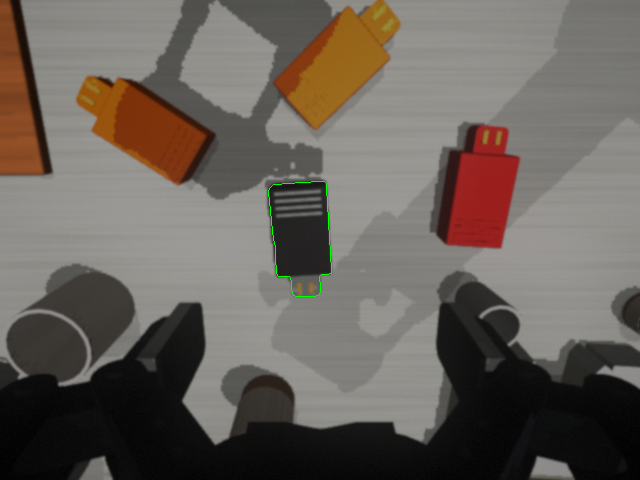

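The pack mask fits the picture: tail edge at row 182, tongue tip at (306, 296). The bottle at (265, 400) is well clear of the pack.

```bash
python3 - <<'E'
from h import *
import pickle
from scipy.optimize import minimize
w1,w2=[pickle.load(open(f"w{i}.pkl","rb")) for i in (1,2)]
imaging.read_camera("wrist")
def near(w,q,uv):
    return min(models.cut_out(w,q),key=lambda d:np.hypot(d["position"][1]-uv[0],d["position"][0]-uv[1]))["mask"].astype(np.uint8)
ms=[(w1,near(w1,"pack",(50,205))),(w2,near(w2,"pack",(300,230)))]
box=lambda a,b,w,z0,z1:[(x,y,z) for x in (a,b) for y in (-w/2,w/2) for z in (z0,z1)]
B=[np.array(box(-.045,.045,.056,0,.036)),np.array(box(.045,.07,.030,.006,.030))]
def sil(p,t):
    im=np.zeros((480,640),np.uint8); c,s=np.cos(t[2]),np.sin(t[2])
    for b in B:
        X=b@np.array([[c,s,0],[-s,c,0],[0,0,1]])+[t[0],t[1],t[3]]
        u=np.array([proj(p,x) for x in X]); h=cv2.convexHull(u.astype(np.float32))
        cv2.fillConvexPoly(im,np.round(h*16).astype(np.int32),1,cv2.LINE_8,4)
    return im
def cost(t,sel): return sum(1-(sil(p,t)&m).sum()/(sil(p,t)|m).sum() for p,m in sel)
for sel in (ms,ms[1:],ms[:1]):
    r=min((minimize(cost,[.433+d,-.255,.07,0],args=(sel,),method="Nelder-Mead",options=dict(initial_simplex=np.array([.433+d,-.255,.07,0])+np.vstack([np.zeros(4),np.diag([.008,.008,.08,.008])]))) for d in (-.005,.005)),key=lambda r:r.fun)
    print("pack",r.x.round(4),np.degrees(r.x[2]).round(1),r.fun)
# keys: bright blobs inside black rings
t=imaging.read_camera("top"); pickle.dump(t,open("t.pkl","wb"))
for n,a,b in [("L",(246,390),(347,169)),("S",(298,391),(322,168)),("M",(350,395),(296,165))]:
    obs=[]
    for p,uv,k in ((w1,a,26),(t,b,12)):
        g=cv2.cvtColor(p["img"],cv2.COLOR_BGR2GRAY); x0,y0=uv[0]-k,uv[1]-k; s=cv2.resize(g[y0:y0+2*k,x0:x0+2*k],None,fx=4,fy=4,interpolation=cv2.INTER_CUBIC)
        th,bw=cv2.threshold(s,0,255,cv2.THRESH_OTSU)
        lab,L,st,ce=cv2.connectedComponentsWithStats(bw); 
        ok=[i for i in range(1,lab) if st[i,0]>0 and st[i,1]>0 and st[i,0]+st[i,2]<8*k and st[i,1]+st[i,3]<8*k]
        if not ok: print(n,"none"); continue
        i=max(ok,key=lambda i:st[i,4]); px=st[i]; e=((px[0]+px[2]/2)/4+x0-.4,(px[1]+px[3]/2)/4+y0-.4)
        obs.append((p,e)); print(n,np.round(e,1),px[2:4]/4)
    if len(obs)==2: print("  tri",tri(obs).round(4),"at .075",[onz(p,e,.075).round(4)[:2].tolist() for p,e in obs])
need([.4,-.25,.25],184)
cv2.imwrite("pics/crop.png",np.hstack([cv2.resize(w1["img"][290:440,200:400],None,fx=2.5,fy=2.5,interpolation=3)[:375],cv2.resize(t["img"][80:230,260:380],None,fx=2.5,fy=2.5,interpolation=3)]))
E
```

```text
pack [ 0.4338 -0.2576  0.0613 -0.0019] 3.5 0.08163816312204464
pack [ 0.4356 -0.2576  0.0674 -0.0082] 3.9 0.011819543865490223
pack [ 0.4357 -0.2671  0.0671 -0.0139] 3.8 0.019274548489907395
L none
L [347.  167.8] [13.75 14.  ]
S none
S [321.1 165.8] [6.5 6.5]
M none
M [295.1 163.7] [10.    9.75]
pos [ 0.4    -0.2378  0.2278] x-axis [-1.    -0.003 -0.001] y-axis [-0.003  1.    -0.   ] z [ 0.001 -0.    -1.   ] F [-0.8 -0.1 -1. ] t 4.15
shift cm [-0.   -1.22 -2.22]
turn deg [-0.01  0.03 -3.83]
```

View pics/crop.png

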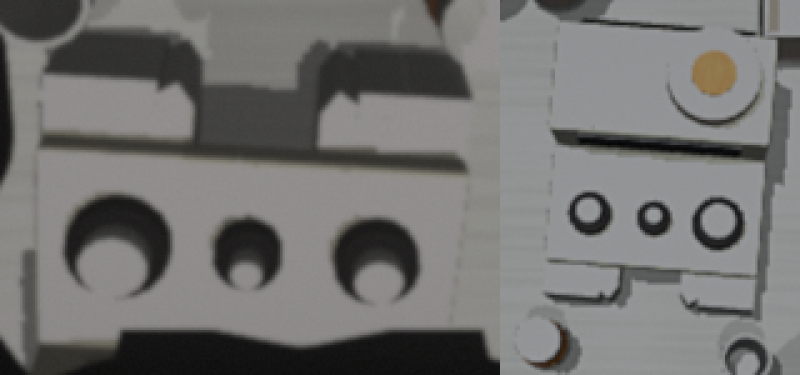

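```bash
python3 -m inch '[-0.3,-2.2,1,0,0,-3.8, 0,0,4,0,0,0, 0,0,4,0,0,0, 0,0,4,0,0,0, 0,0,3,0,0,0]' >/dev/null; python3 -m inch '[0,0,0,0,0,0, 0,0,0,0,0,0]'; python3 - <<'E'
from h import *
w=imaging.read_camera("wrist"); cv2.imwrite("pics/w3.png",w["img"]); need([.4027,-.2598,.010],183.85)
E
```

```text
time_s: 4.85
position: [0.4027, -0.2606, 0.0678]
ee_rot: [0.106, -3.14, -0.0]
contact_force: [-0.1, 0.3, 0.1]
opening: 0.0851
gripper_force: 0.0
pos [ 0.4038 -0.2616  0.069 ] x-axis [-0.998 -0.068 -0.002] y-axis [-0.068  0.998 -0.002] z [ 0.002 -0.002 -1.   ] F [ 0.4 -1.3 -0.4] t 4.9
shift cm [0.11 0.2  5.9 ]
turn deg [-0.1   0.11  0.02]
```

View pics/w3.png

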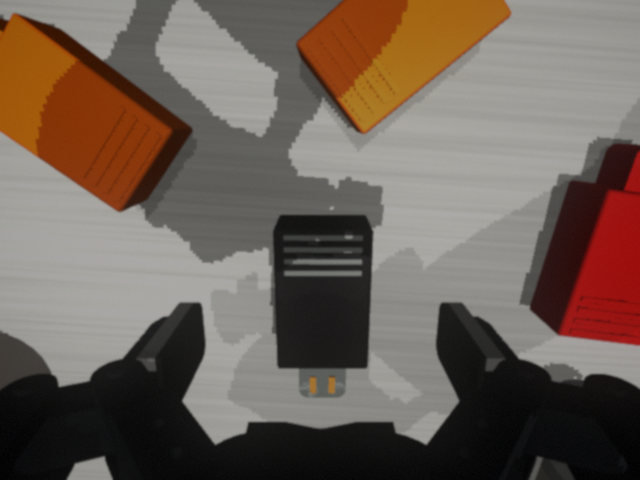

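The pack is centred between the fingers (columns 274-372, centre 322) and square to them. Descending and gripping.

```bash
python3 -m inch '[0,0,3,0,0,0, 0,0,2.7,0,0,0, 0,0,0,0,0,0]' ; python3 -m inch '[0,0,0,0,0,0, 0,0,0,0,0,0, 0,0,0,0,0,0, 0,0,0,0,0,0, 0,0,0,0,0,0]' 4.5 60;  python3 -m inch '[0,0,-3,0,0,0, 0,0,-4,0,0,0, 0,0,-3,0,0,0, 0,0,0,0,0,0]'
```

```text
time_s: 5.2
position: [0.4016, -0.2602, 0.01]
ee_rot: [0.105, -3.138, -0.003]
contact_force: [0.3, -0.2, 0.1]
opening: 0.0856
gripper_force: 0.0
time_s: 5.7
position: [0.4029, -0.2614, 0.0112]
ee_rot: [-0.105, 3.139, -0.001]
contact_force: [-0.5, -0.6, -0.7]
opening: 0.0449
gripper_force: 0.0
time_s: 6.1
position: [0.406, -0.2638, 0.1154]
ee_rot: [-0.105, 3.132, -0.011]
contact_force: [0.0, -0.9, 0.7]
opening: 0.0447
gripper_force: 0.0
```

```bash
python3 - <<'E'
from h import *
w=imaging.read_camera("wrist"); 
s=env.get_state(); Rm=R.from_rotvec(s["ee_rot"]).as_matrix(); print(s["gripper_force"],s["opening"])
print(proj(w,s["position"]),proj(w,s["position"]+Rm@[0,0,-.0187]))
cv2.imwrite("pics/w4.png",w["img"]); need([.4027,-.2598,.010],183.85)
E
```

```text
0.0 0.044750979794790056
[323.49464012 269.73196706] [323.68963244 285.22254104]
pos [ 0.4044 -0.2626  0.1131] x-axis [-0.998 -0.067 -0.005] y-axis [-0.067  0.998 -0.004] z [ 0.005 -0.004 -1.   ] F [-1.2 -0.4  0.1] t 6.15
shift cm [ 0.19  0.33 10.31]
turn deg [-0.24  0.26 -0.02]
```

View pics/w4.png

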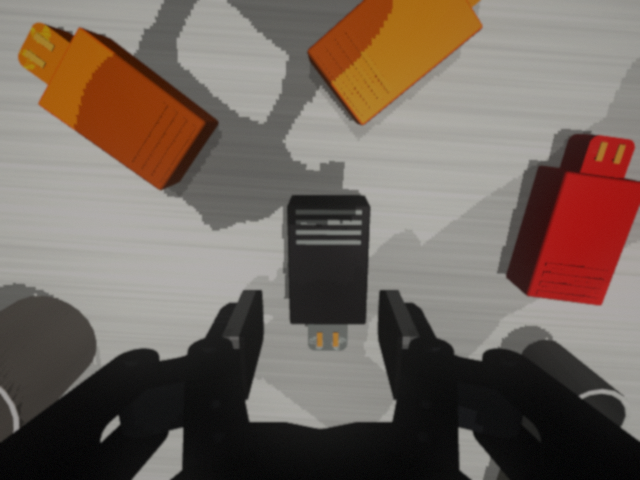

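The fingers closed above the pack and missed it. In the picture the pads end near row 320, but the reported TCP projects to row 270, so they seem to end about 4 cm behind that TCP. I'll reopen and feel downward in small steps with force checks.

```bash
python3 -m inch '[0,0.2,0,0,0,0, 0,0,0,0,0,0, 0,0,0,0,0,0]' 8.5 >/dev/null; python3 -m inch '[0,0,4,0,0,0, 0,0,4,0,0,0, 0,0,2.3,0,0,0, 0,0,0,0,0,0, 0,0,0,0,0,0]';python3 -m inch '[0,0,0.5,0,0,0, 0,0,0,0,0,0]'; python3 -m inch '[0,0,0.5,0,0,0, 0,0,0,0,0,0]'; python3 -m inch '[0,0,0.3,0,0,0, 0,0,0,0,0,0]'
```

```text
time_s: 6.95
position: [0.4017, -0.2586, 0.0068]
ee_rot: [0.105, -3.138, -0.002]
contact_force: [0.2, -0.4, -0.4]
opening: 0.0856
gripper_force: 0.0
time_s: 7.15
position: [0.4032, -0.2597, 0.0034]
ee_rot: [-0.105, 3.138, -0.002]
contact_force: [0.1, -0.4, -0.1]
opening: 0.0851
gripper_force: 0.0
time_s: 7.35
position: [0.4024, -0.2591, -0.0024]
ee_rot: [-0.105, 3.14, -0.0]
contact_force: [-0.4, 0.8, -0.5]
opening: 0.0852
gripper_force: 0.0
time_s: 7.55
position: [0.4021, -0.2589, -0.0057]
ee_rot: [0.105, -3.14, -0.0]
contact_force: [1.3, -0.4, 0.2]
opening: 0.085
gripper_force: 0.0
```

```bash
python3 -m inch '[0,0,0,0,0,0, 0,0,0,0,0,0, 0,0,0,0,0,0, 0,0,0,0,0,0, 0,0,0,0,0,0]' 5.1 60; python3 - <<'E'
from h import *
w=imaging.read_camera("wrist"); 
s=env.get_state(); print(s["gripper_force"],s["opening"])
cv2.imwrite("pics/w5.png",w["img"])
E
```

```text
time_s: 8.05
position: [0.4024, -0.2592, -0.0046]
ee_rot: [0.105, -3.14, -0.0]
contact_force: [-2.0, 0.7, 6.6]
opening: 0.0522
gripper_force: 56.7
56.66568875312805 0.05226720829868234
```

View pics/w5.png

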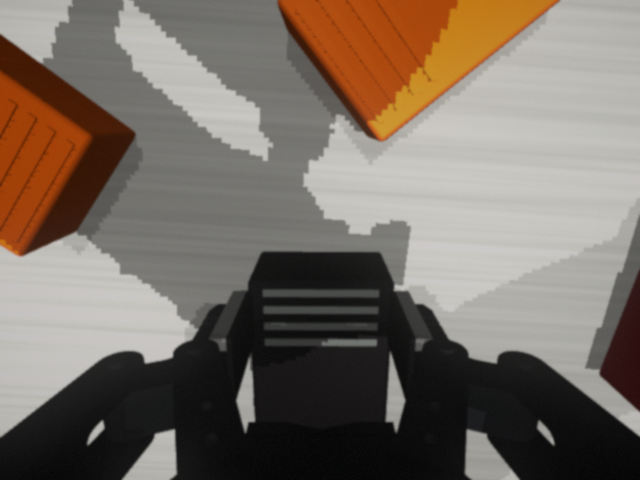

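The fingers now hold the pack by its sides, pads at columns 250 and 390, rows 290-350, just ahead of the tail edge at row 283. Grip force is 57 N. Lifting.

```bash
python3 -m inch '[0,0,-1,0,0,0, 0,0,-3,0,0,0, 0,0,-4,0,0,0, 0,0,-3,0,0,0, 0,0,0,0,0,0]'; python3 - <<'E'
from h import *
need([.41,.025,.105],177)
E
```

```text
time_s: 8.6
position: [0.4061, -0.2619, 0.1098]
ee_rot: [-0.105, 3.131, -0.011]
contact_force: [0.0, -1.3, 0.0]
opening: 0.0509
gripper_force: 0.0
pos [ 0.4061 -0.2619  0.1098] x-axis [-0.998 -0.067 -0.008] y-axis [-0.067  0.998 -0.007] z [ 0.009 -0.007 -1.   ] F [ 0.  -1.3  0. ] t 8.6
shift cm [-2.3  28.61  0.29]
turn deg [-0.4   0.5   6.84]
```

The pack slipped: the pads only pinched its top edge, so the finger ends really do stand about 4 cm above the reported TCP. Checking the pack's pose, then going deeper.

```bash
python3 -m inch '[0,0,0,0,0,0, 0,0,0,0,0,0, 0,0,0,0,0,0]' 8.5 ; cat > fit.py <<'E'
from h import *
from scipy.optimize import minimize
box=lambda a,b,w,z0,z1:[(x,y,z) for x in (a,b) for y in (-w/2,w/2) for z in (z0,z1)]
B=[np.array(box(-.045,.045,.056,0,.036)),np.array(box(.045,.07,.030,.006,.030))]
def sil(p,t):
    im=np.zeros((480,640),np.uint8); c,s=np.cos(t[2]),np.sin(t[2])
    for b in B:
        X=b@np.array([[c,s,0],[-s,c,0],[0,0,1]])+[t[0],t[1],0]
        h=cv2.convexHull(np.array([proj(p,x) for x in X]).astype(np.float32))
        cv2.fillConvexPoly(im,np.round(h*16).astype(np.int32),1,cv2.LINE_8,4)
    return im
def fitpack(p,g):
    uv=proj(p,[g[0],g[1],.03]); m=min(models.cut_out(p,"pack"),key=lambda d:np.hypot(d["position"][1]-uv[0],d["position"][0]-uv[1]))["mask"].astype(np.uint8)
    f=lambda t:1-(sil(p,t)&m).sum()/(sil(p,t)|m).sum()
    r=minimize(f,g,method="Nelder-Mead",options=dict(initial_simplex=np.array(g)+np.vstack([np.zeros(3),np.diag([.008,.008,.08])])))
    return r.x,r.fun
E
python3 - <<'E'
from fit import *
w=imaging.read_camera("wrist"); x,f=fitpack(w,[.4356,-.2576,.067]); print("pack",x.round(4),np.degrees(x[2]),f)
g=x[:2]+np.array([np.cos(x[2]),np.sin(x[2])])*-.032; need([*g,-.028],180+np.degrees(x[2]))
E
```

```text
time_s: 8.9
position: [0.4011, -0.2581, 0.103]
ee_rot: [0.105, -3.137, -0.003]
contact_force: [-0.8, 0.5, 0.0]
opening: 0.0848
gripper_force: 0.0
pack [ 0.3628 -0.2871 -0.2521] -14.446656589587322 0.2939608658909185
pos [ 0.4013 -0.2583  0.1031] x-axis [-0.998 -0.067  0.002] y-axis [-0.067  0.998  0.002] z [-0.002  0.002 -1.   ] F [ 0.  -0.1 -0.7] t 9.0
shift cm [ 7.05 -1.64 13.12]
turn deg [ 0.09 -0.14 18.28]
```

```bash
python3 - <<'E'
from fit import *
w=imaging.read_camera("wrist"); 
print([(round(d["confidence"],2),[round(float(x)) for x in d["position"]],int(d["mask"].sum()),cv2.boundingRect(d["mask"].astype(np.uint8)), w["img"][d["mask"]].mean(0).round()) for d in models.cut_out(w,"pack")], proj(w,[.4356,-.2576,.03]))
g=cv2.cvtColor(w["img"],cv2.COLOR_BGR2HSV); dark=(g[...,2]<60).astype(np.uint8); dark[:, :215]=0; dark[:,430:]=0; dark[400:]=0
n,L,st,ce=cv2.connectedComponentsWithStats(dark); print([(s.tolist(),c.round().tolist()) for s,c in zip(st,ce) if s[4]>800])
t=imaging.read_camera("top")
print([(round(d["confidence"],2),[round(float(x)) for x in d["position"]],cv2.boundingRect(d["mask"].astype(np.uint8))) for d in models.cut_out(t,"pack")])
E
```

```text
[(0.96, [110, 97], 19140, (0, 27, 204, 175), array([ 12.,  60., 127.])), (0.89, [173, 258], 11919, (218, 84, 93, 193), array([29., 30., 31.])), (0.88, [52, 378], 14482, (297, 0, 183, 135), array([ 23.,  89., 151.])), (0.65, [237, 575], 16964, (503, 144, 137, 175), array([ 21.,  24., 124.]))] [318.05291929 281.25102859]
[([0, 0, 640, 480, 296477], [322.0, 242.0]), ([218, 85, 92, 182, 10662], [262.0, 167.0])]
[(0.73, [275, 364], (351, 254, 26, 48)), (0.69, [297, 447], (440, 263, 15, 47)), (0.68, [325, 422], (398, 302, 45, 45)), (0.55, [312, 491], (478, 305, 26, 16))]
```

```bash
python3 - <<'E'
from h import *
w=imaging.read_camera("wrist"); t=imaging.read_camera("top"); s=imaging.read_camera("scene")
a=w["img"][40:340,150:450]; b=cv2.resize(t["img"][215:345,380:510],(300,300),interpolation=3)
pr=proj(s,[.39,-.27,.03]).astype(int); c=cv2.resize(s["img"][pr[1]-40:pr[1]+40,pr[0]-50:pr[0]+50],(500,400),interpolation=3)[:, :]
v=np.zeros((600,800,3),np.uint8); v[:300,:300]=a; v[300:,:300]=b; v[:400,300:]=c; cv2.imwrite("pics/c6.png",v)
E
```

```text
(no output)
```

View pics/c6.png

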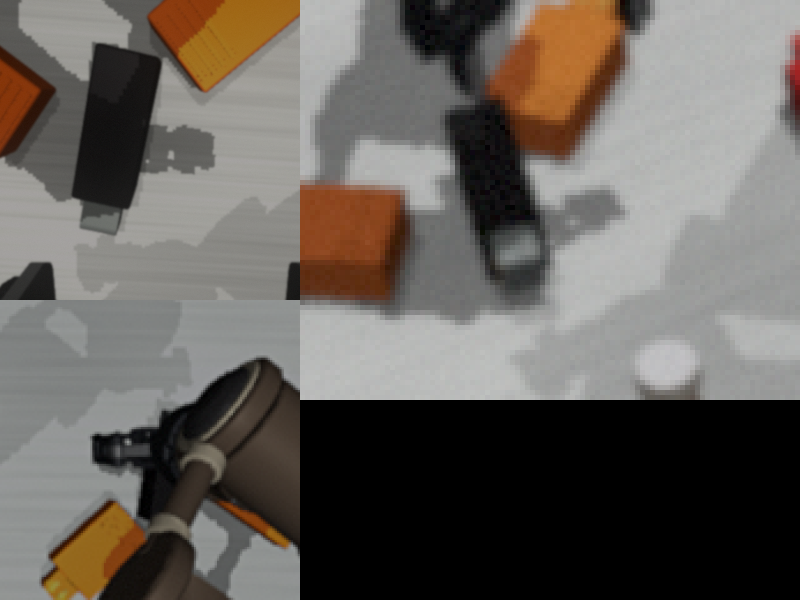

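The pack is now on its side. It is narrow face up with no stripes showing, about 7 cm back toward the robot, between the orange blocks, and its tongue still points toward +x. I need its new pose and which side face carries the stripes (the true top).

```bash
sed -i 's/^B=.*/B0=[np.array(box(-.045,.045,.056,0,.036)),np.array(box(.045,.07,.030,.006,.030))]\nB1=[np.array(box(-.045,.045,.036,0,.056)),np.array(box(.045,.07,.024,.013,.043))]\nB=B0/' fit.py
cat >> fit.py <<'E'
def stripes(p,x,side,H=.056,W=.036):
    c,s=np.cos(x[2]),np.sin(x[2]); P=lambda a,b,z:proj(p,[x[0]+c*a-s*b,x[1]+s*a+c*b,z])
    q=np.array([P(-.045,side*W/2,0),P(.045,side*W/2,0),P(.045,side*W/2,H),P(-.045,side*W/2,H)],np.float32)
    A=cv2.getPerspectiveTransform(q,np.array([[0,0],[45,0],[45,28],[0,28]],np.float32)); return cv2.warpPerspective(p["img"],A,(45,28))
E
python3 - <<'E'
import fit; from fit import *
fit.B=fit.B1
import pickle
w=imaging.read_camera("wrist"); x,f=min((fitpack(w,g) for g in ([.36,-.287,-.15],[.38,-.28,-.15])),key=lambda r:r[1]); print("pack",x.round(4),np.degrees(x[2]),f); pickle.dump(x,open("x.pkl","wb"))
for s in (1,-1): print(s,stripes(w,x,s)[6:22,2:30:1].mean(2).mean(0).round())
E
python3 -m inch '[0,5,0,0,0,0, 0,5,0,0,0,0, 0,0,0,0,0,0, 0,0,0,0,0,0]' >/dev/null
python3 - <<'E'
from fit import *
import pickle
x=pickle.load(open("x.pkl","rb")); w=imaging.read_camera("wrist")
im=stripes(w,x,1); print("+y",im[6:22,2:30].mean(2).mean(0).round()); cv2.imwrite("pics/py.png",w["img"])
E
python3 -m inch '[0,-5,0,0,0,0, 0,-5,0,0,0,0, 0,-5,0,0,0,0, 0,-5,0,0,0,0, 0,0,0,0,0,0]' >/dev/null
python3 -m inch '[0,-4,0,0,0,0, 0,0,0,0,0,0, 0,0,0,0,0,0]'
python3 - <<'E'
from fit import *
import pickle
x=pickle.load(open("x.pkl","rb")); w=imaging.read_camera("wrist")
im=stripes(w,x,-1); print("-y",im[6:22,2:30].mean(2).mean(0).round()); cv2.imwrite("pics/my.png",w["img"])
E
```

```text
pack [ 0.3605 -0.2943 -0.1612] -9.238092570570666 0.033640436142337915
1 [87. 80. 79. 82. 81. 77. 75. 72. 71. 70. 71. 72. 71. 72. 70. 67. 65. 62.
 49. 38. 37. 37. 36. 35. 35. 35. 35. 35.]
-1 [31. 31. 31. 30. 31. 30. 30. 29. 29. 29. 28. 28. 27. 22. 20. 18. 18. 18.
 18. 18. 17. 17. 17. 17. 17. 18. 18. 18.]
+y [ 6.  7.  6.  6.  6.  6.  6.  6.  6.  6.  6.  6.  7.  7.  7.  6.  6.  7.
  7.  8.  7.  8.  8.  9.  9.  9. 10. 10.]
time_s: 10.75
position: [0.411, -0.4, 0.1042]
ee_rot: [0.1, -3.14, -0.001]
contact_force: [0.6, 0.5, -0.3]
opening: 0.0849
gripper_force: 0.0
-y [32. 30. 23. 26. 32. 23. 21. 29. 28. 20. 23. 30. 22. 19. 19. 19. 19. 18.
 18. 18. 18. 18. 18. 19. 18. 19. 19. 19.]
```

The −y face shows the stripe pattern (four peaks), so the true top faces −y. I need to roll the pack with its upper side going toward +y. I'll confirm its pose from this second view and work out the grasp.

```bash
python3 - <<'E'
import fit; from fit import *
fit.B=fit.B1
w=imaging.read_camera("wrist"); x,f=fitpack(w,[.3605,-.2943,-.16]); print("pack",x.round(4),np.degrees(x[2]),f)
need([.3753,-.2967,.06],170.8)
E
```

```text
pack [ 0.361  -0.295  -0.1389] -7.957856140235587 0.045917455779882044
pos [ 0.4111 -0.3979  0.1042] x-axis [-0.998 -0.067  0.001] y-axis [-0.067  0.998  0.001] z [-0.001  0.001 -1.   ] F [-0.1  0.   0.6] t 10.9
shift cm [ 2.9  10.33  4.43]
turn deg [ 0.06 -0.04 13.02]
```

```bash
python3 -m inch '[1,3.45,0,0,0,0, 1,3.45,0,0,0,0, 0.9,3.4,0,0,0,0, 0,0,0,0,0,6.3, 0,0,0,0,0,6.3]' 5.2; python3 -m inch '[0,0,2,0,0,0, 0,0,2,0,0,0, 0,0,0,0,0,0, 0,0,0,0,0,0]'; python3 - <<'E'
from h import *
need([.3753,-.2967,-.010],171.3)
E
```

```text
time_s: 11.4
position: [0.3751, -0.2954, 0.1044]
ee_rot: [-0.244, -3.132, -0.001]
contact_force: [0.9, 0.1, -0.7]
opening: 0.052
gripper_force: 0.0
time_s: 11.8
position: [0.3755, -0.2969, 0.0645]
ee_rot: [-0.239, -3.132, -0.001]
contact_force: [-0.5, 0.4, -0.3]
opening: 0.052
gripper_force: 0.0
pos [ 0.3755 -0.2969  0.0645] x-axis [-0.988  0.152  0.001] y-axis [0.152 0.988 0.001] z [-0.001  0.001 -1.   ] F [-0.5  0.4 -0.3] t 11.8
shift cm [0.02 0.01 7.45]
turn deg [ 0.04 -0.05 -0.02]
```

```bash
python3 -m inch '[0,0,2,0,0,0, 0,0,2,0,0,0, 0,0,1,0,0,0, 0,0,0,0,0,0]'; python3 -m inch '[0,0,1.2,0,0,0, 0,0,1.2,0,0,0, 0,0,0,0,0,0]';  python3 -m inch '[0,0,0,0,0,0, 0,0,0,0,0,0, 0,0,0,0,0,0, 0,0,0,0,0,0, 0,0,0,0,0,0]' 2.5 70
```

```text
time_s: 12.2
position: [0.3753, -0.2972, 0.014]
ee_rot: [-0.24, -3.131, -0.002]
contact_force: [0.2, 0.6, -0.5]
opening: 0.0518
gripper_force: 0.0
time_s: 12.5
position: [0.3747, -0.2969, -0.0109]
ee_rot: [-0.24, -3.13, -0.003]
contact_force: [-0.0, -0.3, -0.1]
opening: 0.052
gripper_force: 0.0
time_s: 13.0
position: [0.3759, -0.298, -0.0095]
ee_rot: [0.24, 3.132, -0.0]
contact_force: [0.8, -0.9, -2.0]
opening: 0.0348
gripper_force: 70.1
```

```bash
python3 -m inch '[0,0,-1,0,0,0, 0,0,-2,0,0,0, 0,0,0,0,0,0]'; python3 -m inch '[0,0,-3,0,0,0, 0,0,-4,0,0,0, 0,0,-3,0,0,0, 0,0,0,0,0,0]'; python3 - <<'E'
from h import *
need([.41,.03,.12],177)
E
```

```text
time_s: 13.3
position: [0.3775, -0.2995, 0.0227]
ee_rot: [0.24, 3.128, -0.005]
contact_force: [0.3, -1.3, -3.8]
opening: 0.0352
gripper_force: 70.8
time_s: 13.7
position: [0.379, -0.3009, 0.1248]
ee_rot: [0.24, 3.124, -0.01]
contact_force: [0.4, -1.1, -3.9]
opening: 0.0348
gripper_force: 72.0
pos [ 0.379  -0.3009  0.1248] x-axis [-0.988  0.152 -0.009] y-axis [ 0.153  0.988 -0.006] z [ 0.008 -0.007 -1.   ] F [ 0.4 -1.1 -3.9] t 13.7
shift cm [ 1.99 33.18  0.26]
turn deg [-0.37  0.48 -5.77]
```

```bash
python3 -m inch '[0.3,4.5,0,0,0,0, 0.3,4.8,0,0,0,0, 0.3,4.8,0,0,0,0, 0.3,4.8,0,0,0,0, 0.3,4.8,0,0,0,0]' >/dev/null; python3 -m inch '[0.3,4.8,0,0,0,0, 0.2,4.5,0,0,0,0, 0,0,0,0,0,-5.8, 0,0,0,0,0,0]'; python3 -m inch '[0,0,0,8.3,0,0, 0,0,0,8.3,0,0, 0,0,0,8.3,0,0, 0,0,0,0,0,0, 0,0,0,0,0,0]'; python3 - <<'E'
from h import *
need([.41,.03,.12],177)
print(env.get_state()["qpos"].round(2))
E
```

```text
time_s: 14.6
position: [0.4045, 0.0328, 0.1185]
ee_rot: [-0.075, -3.137, 0.0]
contact_force: [-0.3, -0.3, -3.7]
opening: 0.0348
gripper_force: 72.7
time_s: 15.1
position: [0.4053, 0.0313, 0.1188]
ee_rot: [-0.079, -3.053, 0.673]
contact_force: [0.6, -0.7, -3.4]
opening: 0.0352
gripper_force: 73.0
pos [0.4053 0.0313 0.1188] x-axis [-0.999  0.052  0.003] y-axis [ 0.046  0.906 -0.42 ] z [-0.025 -0.42  -0.907] F [ 0.6 -0.7 -3.4] t 15.1
shift cm [-0.48 -0.14 -0.06]
turn deg [-24.86  -0.17   0.05]
[ 0.31  0.12  2.12 -0.45  1.12 -0.96]
```

```bash
python3 -m inch '[0,0,0,8.3,0,0, 0,0,0,8.3,0,0, 0,0,0,8.3,0,0, 0,0,0,0,0,0, 0,0,0,0,0,0]'; python3 - <<'E'
from h import *
need([.405,.031,.014],177)
print(env.get_state()["qpos"].round(2))
E
```

```text
time_s: 15.6
position: [0.4059, 0.0302, 0.1195]
ee_rot: [-0.075, -2.827, 1.309]
contact_force: [0.7, -0.2, -4.5]
opening: 0.0348
gripper_force: 73.1
pos [0.4059 0.0302 0.1195] x-axis [-0.999  0.054  0.002] y-axis [ 0.033  0.646 -0.763] z [-0.043 -0.761 -0.647] F [ 0.7 -0.2 -4.5] t 15.6
shift cm [0.07 8.09 6.76]
turn deg [-4.97e+01 -1.80e-01 -4.00e-02]
[ 0.53  0.39  2.   -0.7   1.38 -0.61]
```

```bash
python3 -m inch '[0,2.3,1.95,0,0,0, 0,2.3,1.95,0,0,0, 0,2.3,1.95,0,0,0, 0,0,0,0,0,0]'; python3 -m inch '[0,0.6,0.5,0,0,0, 0,0,0,0,0,0]'; python3 -m inch '[0,0.3,0.25,0,0,0, 0,0,0,0,0,0]'
```

```text
time_s: 16.0
position: [0.405, 0.0292, 0.0292]
ee_rot: [-0.078, -2.827, 1.308]
contact_force: [-0.6, -0.7, -2.8]
opening: 0.0348
gripper_force: 73.0
time_s: 16.2
position: [0.4076, 0.0311, 0.0236]
ee_rot: [-0.078, -2.832, 1.311]
contact_force: [0.3, -0.1, -4.0]
opening: 0.0349
gripper_force: 73.2
time_s: 16.4
position: [0.4071, 0.0316, 0.019]
ee_rot: [-0.075, -2.831, 1.312]
contact_force: [-0.0, -0.5, -4.0]
opening: 0.0351
gripper_force: 73.2
```

```bash
python3 -m inch '[0,0.3,0.25,0,0,0, 0,0,0,0,0,0]'; python3 -m inch '[0,0.3,0.25,0,0,0, 0,0,0,0,0,0]';  python3 -m inch '[0,0.15,0.12,0,0,0, 0,0,0,0,0,0]'
```

```text
time_s: 16.6
position: [0.4063, 0.0314, 0.0142]
ee_rot: [-0.073, -2.829, 1.313]
contact_force: [0.1, -0.2, -4.3]
opening: 0.035
gripper_force: 73.2
time_s: 16.8
position: [0.4061, 0.0313, 0.01]
ee_rot: [-0.073, -2.828, 1.313]
contact_force: [0.8, -0.1, -4.4]
opening: 0.0349
gripper_force: 73.2
time_s: 17.0
position: [0.4062, 0.0313, 0.0083]
ee_rot: [-0.073, -2.829, 1.313]
contact_force: [-1.0, -1.0, -3.4]
opening: 0.0349
gripper_force: 73.2
```

```bash
python3 -m inch '[0,0.15,0.12,0,0,0, 0,0,0,0,0,0]'; python3 -m inch '[0,0,0,0,0,0, 0,0,0,0,0,0, 0,0,0,0,0,0]' 4.6; python3 -m inch '[0,0,-1,0,0,0, 0,0,-1,0,0,0, 0,0,0,0,0,0]'; python3 -m inch '[0,0,-2,0,0,0, 0,0,-3,0,0,0, 0,0,-3,0,0,0, 0,0,-4,0,0,0, 0,0,0,0,0,0]'; python3 - <<'E'
from h import *
w=imaging.read_camera("wrist"); cv2.imwrite("pics/w7.png",w["img"])
for n in ("scene","top"):
    p=imaging.read_camera(n); cv2.imwrite(f"pics/{n}7.png",p["img"])
    print(n,[(round(d["confidence"],2),[round(float(x)) for x in d["position"]],int(d["mask"].sum()),p["img"][d["mask"]].mean(0).round().tolist(),onz(p,d["position"][::-1],.03).round(3).tolist()) for d in models.cut_out(p,"pack")])
need([.33,.05,.22],180)
E
```

```text
time_s: 17.2
position: [0.4065, 0.0312, 0.0075]
ee_rot: [-0.074, -2.828, 1.316]
contact_force: [-0.5, 0.5, 1.1]
opening: 0.0349
gripper_force: 74.0
time_s: 17.5
position: [0.4066, 0.0314, 0.0068]
ee_rot: [-0.073, -2.829, 1.313]
contact_force: [0.0, 0.5, -0.6]
opening: 0.0464
gripper_force: 0.5
time_s: 17.8
position: [0.4086, 0.0484, 0.0205]
ee_rot: [-0.074, -2.833, 1.312]
contact_force: [0.2, 0.5, 0.4]
opening: 0.0459
gripper_force: 0.5
time_s: 18.3
position: [0.4155, 0.1429, 0.1001]
ee_rot: [-0.074, -2.84, 1.309]
contact_force: [1.3, -0.6, -0.9]
opening: 0.0459
gripper_force: 0.0
scene [(0.88, [265, 165], 835, [41.0, 88.0, 146.0], [0.343, -0.396, 0.03]), (0.78, [222, 321], 611, [48.0, 48.0, 48.0], [0.411, 0.078, 0.03]), (0.73, [243, 274], 619, [36.0, 39.0, 147.0], [0.418, -0.09, 0.03]), (0.61, [231, 215], 711, [48.0, 92.0, 148.0], [0.287, -0.221, 0.03]), (0.35, [264, 366], 60, [143.0, 143.0, 143.0], [0.621, 0.102, 0.03])]
top [(0.79, [278, 365], 1081, [39.0, 43.0, 142.0], [0.39, -0.087, 0.03]), (0.71, [326, 423], 1181, [31.0, 96.0, 138.0], [0.279, -0.226, 0.03]), (0.68, [303, 498], 1204, [27.0, 89.0, 135.0], [0.335, -0.402, 0.03]), (0.59, [275, 294], 1085, [62.0, 63.0, 62.0], [0.394, 0.08, 0.03]), (0.49, [138, 326], 8574, [135.0, 135.0, 134.0], [0.725, 0.011, 0.03]), (0.32, [225, 540], 1552, [85.0, 86.0, 87.0], [0.522, -0.502, 0.03]), (0.15, [164, 295], 80, [136.0, 134.0, 133.0], [0.66, 0.084, 0.03])]
pos [0.4107 0.1367 0.0963] x-axis [-0.999  0.053  0.002] y-axis [ 0.032  0.643 -0.765] z [-0.042 -0.764 -0.644] F [ 0.2 -0.7  0. ] t 18.55
shift cm [  7.63 -15.3   -1.  ]
turn deg [-49.91  -1.44  -2.76]
```

```bash
python3 -m inch '[0,-3.8,-3.2,0,0,0, 0,-3.8,-3.2,0,0,0, 0,0,0,-8.3,0,0, 0,0,0,-8.3,0,0, 0,0,0,-8.3,0,0]' 8.5 >/dev/null; python3 -m inch '[0,0,0,-8.3,0,0, 0,0,0,-8.3,0,0, 0,0,0,-8.3,0,0, 3,-3,0,0,0,0, 3,-3,0,0,0,0]'; python3 -m inch '[0,0,0,0,0,0, 0,0,0,0,0,0]'>/dev/null; python3 - <<'E'
import fit; from fit import *; import pickle
w=imaging.read_camera("wrist"); t=imaging.read_camera("top"); pickle.dump((w,t),open("v8.pkl","wb"))
cv2.imwrite("pics/w8.png",w["img"])
for p in (w,t):
    for B in (fit.B0,fit.B1):
        fit.B=B; x,f=fitpack(p,[.40,.075,0.]); print(x.round(4),np.degrees(x[2]).round(1),round(f,3))
fit.B=fit.B0; x,f=fitpack(w,[.4,.075,0]); c,s=np.cos(x[2]),np.sin(x[2])
print([int(np.mean([w["img"][tuple(proj(w,[x[0]+c*a-s*b,x[1]+s*a+c*b,.036]).astype(int)[::-1])] for b in (-.015,-.005,.005,.015)])) for a in np.arange(-.044,.045,.002)])
g=x[:2]+np.array([c,s])*-.032; need([*g,.05],180+np.degrees(x[2]))
E
```

```text
time_s: 19.55
position: [0.3468, 0.0789, 0.1951]
ee_rot: [-0.085, -3.137, 0.001]
contact_force: [0.1, -1.7, -0.0]
opening: 0.0852
gripper_force: 0.0
[ 0.3949  0.0815 -0.0584] -3.3 0.049
[0.39   0.0783 0.0192] 1.1 0.305
[ 0.3946  0.0816 -0.0844] -4.8 0.08
[0.3959 0.0782 0.0248] 1.4 0.244
[30, 62, 91, 47, 41, 85, 69, 35, 68, 95, 54, 41, 90, 68, 33, 31, 30, 30, 31, 30, 31, 30, 30, 31, 30, 29, 30, 30, 30, 30, 30, 30, 30, 30, 29, 29, 30, 30, 30, 29, 31, 31, 31, 33, 65]
pos [0.3493 0.0816 0.1963] x-axis [-0.999  0.051  0.001] y-axis [ 0.051  0.999 -0.   ] z [-0.001 -0.    -1.   ] F [-1.6  0.2 -0.3] t 20.1
shift cm [-1.36  0.24 14.63]
turn deg [-0.01 -0.03  0.43]
```

The pack is flat again with its stripes up, at (0.395, 0.082), yaw −3.3°. Next is a settled view of the dispenser to get its pose, before picking the pack up.

```bash
python3 -m inch '[-2.3,-1.7,-2.7,0,0,0, -2.3,-1.7,-2.7,0,0,0, -2.3,-1.7,-2.7,0,0,0, 0,0,0,0,0,0, 0,0,0,0,0,0]'; python3 - <<'E'
import fit; from fit import *; import pickle
w=imaging.read_camera("wrist"); t=imaging.read_camera("top"); pickle.dump((w,t),open("v9.pkl","wb")); cv2.imwrite("pics/w9.png",w["img"])
# caps in top
P={}
for n,b in [("L",(347,168)),("S",(321,166)),("M",(295,164))]:
    k=12;g=cv2.cvtColor(t["img"],cv2.COLOR_BGR2GRAY); x0,y0=b[0]-k,b[1]-k; s=cv2.resize(g[y0:y0+2*k,x0:x0+2*k],None,fx=4,fy=4,interpolation=cv2.INTER_CUBIC)
    bw=cv2.threshold(s,0,255,cv2.THRESH_OTSU)[1]; lab,L,st,ce=cv2.connectedComponentsWithStats(bw)
    i=min(range(1,lab),key=lambda i:np.hypot(*(ce[i]-4*k))); P[n]=ce[i]/4+[x0-.4,y0-.4]
    print(n,P[n].round(1),st[i,2:4]/4,onz(t,P[n],.08).round(4))
for q in ["key_large_top","key_medium_top","key_small_top"]:
    r=models.cut_out(w,q)[:2]; print(q,[(round(d["confidence"],2),np.round(d["position"]),cv2.boundingRect(d["mask"].astype(np.uint8))) for d in r])
def boxes(wh): 
    return [np.array([(x,y,z) for x in (.03,.14) for y in (-.1,.1) for z in (0,.06)]),np.array([(x,y,z) for x in (.14,.24) for y in (-.1,.1) for z in (0,.11)])]+[np.array([(x,y,z) for x in (0,.03) for y in yy for z in (0,wh)]) for yy in ((-.1,-.0375),(.0375,.1))]
m=models.cut_out(t,"labeller")[0]["mask"].astype(np.uint8)
for wh in (.045,.06):
    fit.B=boxes(wh); f=lambda T:1-(sil(t,T)&m).sum()/(sil(t,T)|m).sum()
    r=minimize(f,[.575,.02,-.05],method="Nelder-Mead",options=dict(initial_simplex=np.array([.575,.02,-.05])+np.vstack([np.zeros(3),np.diag([.01,.01,.06])]))); print("lab",wh,r.x.round(4),np.degrees(r.x[2]),r.fun)
v=cv2.resize(w["img"][280:430,190:410],None,fx=3,fy=3,interpolation=3); cv2.imwrite("pics/c9.png",v)
need([.4,.08,.1],177)
E
```

```text
time_s: 20.6
position: [0.4156, 0.0268, 0.2774]
ee_rot: [-0.082, -3.14, -0.001]
contact_force: [-1.3, 0.4, 0.1]
opening: 0.0848
gripper_force: 0.0
L [346.8 167.8] [13.75 14.  ] [ 0.6432 -0.0397  0.08  ]
S [320.9 165.7] [6.5 6.5] [0.6471 0.0198 0.08  ]
M [294.9 163.6] [10.    9.75] [0.6512 0.08   0.08  ]
key_large_top [(0.9, array([398., 273.]), (258, 383, 29, 30)), (0.72, array([287., 412.]), (387, 259, 50, 56))]
key_medium_top [(0.91, array([398., 377.]), (367, 388, 20, 22)), (0.68, array([232., 564.]), (505, 187, 129, 95))]
key_small_top [(0.49, array([398., 327.]), (318, 390, 14, 17))]
lab 0.045 [ 0.5723  0.0245 -0.0688] -3.941641849361665 0.10619285120532007
lab 0.06 [ 0.5723  0.0245 -0.0678] -3.8819713666552036 0.10789500985579414
pos [0.414  0.0273 0.2763] x-axis [-0.999  0.051  0.002] y-axis [0.051 0.999 0.   ] z [-0.002  0.    -1.   ] F [-0.  -0.1  0.1] t 20.9
shift cm [ 1.63  5.19 17.63]
turn deg [ 0.   -0.12  0.09]
```

View pics/c9.png

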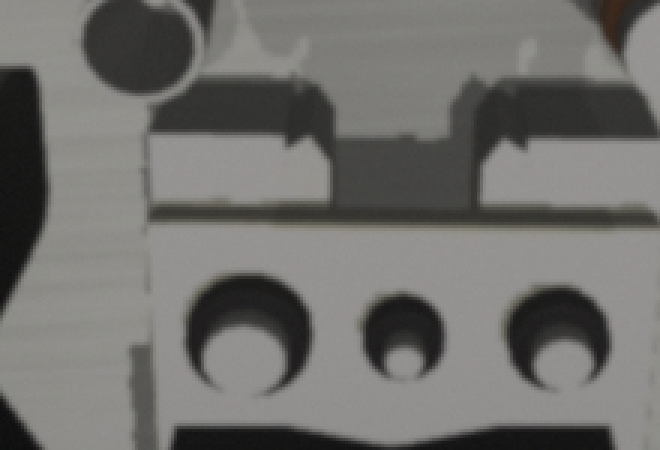

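The wrist view shows both front walls with the bay gap at full-picture columns 300-349.5 (row 348). The keys are large (272, 398), small (325, 398) and medium (377, 398). Cross-checking against the top view.

```bash
python3 - <<'E'
from fit import *; import pickle
w,t=pickle.load(open("v9.pkl","rb"))
for n,a,b in [("L",(272,398),(346.8,167.8)),("S",(324.6,399),(320.9,165.7)),("M",(377,398.5),(294.9,163.6))]: print(n,tri([(w,a),(t,b)]).round(4),onz(w,a,.08).round(4))
for z in (.045,.06): print(z,[onz(w,u,z).round(4)[:2].tolist() for u in ((300.5,348),(349.5,348),(240,324.5),(409,325))])
print("predict bay edges at deck front x=.03,z=.06:",end="")
c,s=np.cos(-.067),np.sin(-.067)
for z in (.045,.06): print([proj(w,[.5723+c*a-s*b,.0246+s*a+c*b,z]).round(1).tolist() for a,b in ((.03,-.0295),(.03,.0295),(0,-.1),(0,.1))])
g=np.array([.3949,.0815])+np.array([np.cos(-.058),np.sin(-.058)])*-.031; need([*g,.05],176.7)
E
```

```text
L [ 0.6437 -0.04    0.077 ] [ 0.6413 -0.0397  0.08  ]
S [0.6475 0.0197 0.0778] [0.6457 0.0195 0.08  ]
M [0.6521 0.0798 0.0751] [0.6481 0.0785 0.08  ]
0.045 [[0.6009, -0.0065], [0.604, 0.0514], [0.5663, -0.0745], [0.5772, 0.1213]]
0.06 [[0.5915, -0.0051], [0.5944, 0.0506], [0.5582, -0.0706], [0.5687, 0.118]]
predict bay edges at deck front x=.03,z=.06:[[300.1, 347.5], [350.0, 348.2], [239.3, 324.0], [411.6, 326.2]]
[[299.5, 354.8], [351.0, 355.4], [236.7, 330.6], [414.6, 332.9]]
pos [0.414  0.0273 0.2763] x-axis [-0.999  0.051  0.002] y-axis [0.051 0.999 0.   ] z [-0.002  0.    -1.   ] F [-0.  -0.1  0.1] t 20.9
shift cm [ 5.23  5.34 22.64]
turn deg [ 0.   -0.12  0.39]
```

```bash
python3 -m inch '[2.6,2.7,2,0,0,0, 2.6,2.6,2,0,0,0.4, 0,0,4.5,0,0,0, 0,0,4.5,0,0,0, 0,0,4.5,0,0,0]' 7.5 >/dev/null; python3 -m inch '[0,0,2,0,0,0, 0,0,0,0,0,0, 0,0,0,0,0,0]'; python3 - <<'E'
from h import *
g=np.array([.3949,.0815])+np.array([np.cos(-.058),np.sin(-.058)])*-.031; need([*g,-.03],176.7)
E
```

```text
time_s: 21.7
position: [0.3659, 0.0825, 0.0826]
ee_rot: [-0.092, -3.14, 0.0]
contact_force: [0.9, -0.1, 0.8]
opening: 0.075
gripper_force: 0.0
pos [0.3659 0.0825 0.0826] x-axis [-0.998  0.058  0.   ] y-axis [ 0.058  0.998 -0.   ] z [-0. -0. -1.] F [ 0.9 -0.1  0.8] t 21.7
shift cm [ 0.19  0.07 11.26]
turn deg [-0.   -0.03 -0.05]
```

```bash
python3 -m inch '[0.1,0,4,0,0,0, 0,0,4,0,0,0, 0,0,1.6,0,0,0, 0,0,0,0,0,0]'; python3 -m inch '[0,0,0.8,0,0,0, 0,0,0,0,0,0]';  python3 -m inch '[0,0,0.7,0,0,0, 0,0,0,0,0,0]';  python3 -m inch '[0,0,0,0,0,0, 0,0,0,0,0,0, 0,0,0,0,0,0, 0,0,0,0,0,0]' 5 50
```

```text
time_s: 22.1
position: [0.3647, 0.0824, -0.014]
ee_rot: [-0.092, -3.139, 0.0]
contact_force: [-0.8, -0.2, 0.1]
opening: 0.075
gripper_force: 0.0
time_s: 22.3
position: [0.3668, 0.0826, -0.0206]
ee_rot: [0.092, 3.137, 0.001]
contact_force: [-0.8, -0.1, 0.1]
opening: 0.0749
gripper_force: 0.0
time_s: 22.5
position: [0.3654, 0.0824, -0.0284]
ee_rot: [0.092, 3.139, 0.0]
contact_force: [0.2, -0.1, -0.8]
opening: 0.0749
gripper_force: 0.0
time_s: 22.9
position: [0.3654, 0.0825, -0.0281]
ee_rot: [0.092, 3.14, 0.0]
contact_force: [-1.5, 0.0, 6.5]
opening: 0.0553
gripper_force: 53.3
```

```bash
python3 -m inch '[0,0,-1,0,0,0, 0,0,-1,0,0,0, 0,0,0,0,0,0, 0,0,0,0,0,0]'; python3 - <<'E'
import fit; from fit import *
need([.4676,.0316,-.010],176.16)
w=imaging.read_camera("wrist"); x,f=fitpack(w,[.3949,.0815,-.058]); print(x,f)
E
```

```text
time_s: 23.3
position: [0.3652, 0.0824, -0.0083]
ee_rot: [0.093, 3.139, 0.0]
contact_force: [-0.1, -0.5, -4.0]
opening: 0.0551
gripper_force: 54.5
pos [ 0.3652  0.0824 -0.0083] x-axis [-0.998  0.059 -0.001] y-axis [0.059 0.998 0.   ] z [ 0.001  0.    -1.   ] F [-0.1 -0.5 -4. ] t 23.3
shift cm [-10.52  -4.47   0.18]
turn deg [0.01 0.05 0.46]
[ 0.40247048  0.08163284 -0.04728714] 0.31967064784654364
```

```bash
python3 -m inch '[-0.5,-4.5,0,0,0,0.5, -3.4,0,0,0,0,0, -3.4,0,0,0,0,0, -3.2,0,0,0,0,0, 0,0,0,0,0,0]'; python3 -m inch '[0,0,1,0,0,0, 0,0,0.7,0,0,0, 0,0,0,0,0,0]'; python3 - <<'E'
from h import *
need([.4676,.0316,-.0275],176.16)
E
```

```text
time_s: 23.9
position: [0.4744, 0.0297, -0.0075]
ee_rot: [0.107, 3.131, -0.0]
contact_force: [1.3, -0.3, -3.7]
opening: 0.0549
gripper_force: 55.3
time_s: 24.2
position: [0.4645, 0.0306, -0.0272]
ee_rot: [-0.106, -3.136, 0.0]
contact_force: [0.5, 0.2, -4.3]
opening: 0.0551
gripper_force: 55.3
pos [ 0.4645  0.0306 -0.0272] x-axis [-0.998  0.067  0.004] y-axis [ 0.067  0.998 -0.   ] z [-0.004  0.    -1.   ] F [ 0.5  0.2 -4.3] t 24.2
shift cm [-0.3   0.12  0.03]
turn deg [-0.01 -0.22 -0.02]
```

```bash
python3 -m inch '[-1.5,0.1,0,0,0,0, -1.5,0,0,0,0,0, 0,0,0,0,0,0]'; python3 -m inch '[-1,0,0,0,0,0, -1,0,0,0,0,0, 0,0,0,0,0,0]'; python3 - <<'E'
from h import *
# want on bay axis at same depth
need([.5723-.052*.9978,.0246+.052*.067,-.0275],176.16)
E
```

```text
time_s: 24.5
position: [0.4988, 0.0294, -0.0254]
ee_rot: [0.106, 3.137, -0.0]
contact_force: [0.8, 0.1, -4.1]
opening: 0.0548
gripper_force: 55.2
time_s: 24.8
position: [0.5191, 0.0279, -0.0253]
ee_rot: [0.106, 3.137, -0.0]
contact_force: [-0.2, 0.1, -3.6]
opening: 0.0551
gripper_force: 55.2
pos [ 0.5191  0.0279 -0.0253] x-axis [-0.998  0.068 -0.003] y-axis [0.068 0.998 0.   ] z [ 0.003 -0.    -1.   ] F [-0.2  0.1 -3.6] t 24.8
shift cm [-0.13  0.03  0.23]
turn deg [ 0.    0.16 -0.04]
```

```bash
python3 -m inch '[-1,0,0.1,0,0,0, -1,0,0,0,0,0, 0,0,0,0,0,0]'; python3 -m inch '[-1,0,0,0,0,0, -0.5,0,0,0,0,0, 0,0,0,0,0,0]'; python3 - <<'E'
from h import *
need([.5723-.015*.9978,.0246+.015*.067,-.0275],176.16)
E
```

```text
time_s: 25.1
position: [0.5399, 0.0265, -0.0261]
ee_rot: [0.106, 3.136, -0.0]
contact_force: [0.3, -0.9, -4.1]
opening: 0.0551
gripper_force: 55.2
time_s: 25.4
position: [0.5536, 0.0255, -0.0263]
ee_rot: [0.106, 3.138, -0.0]
contact_force: [-0.5, 0.3, -4.0]
opening: 0.055
gripper_force: 55.2
pos [ 0.5536  0.0255 -0.0263] x-axis [-0.998  0.068 -0.002] y-axis [0.068 0.998 0.   ] z [ 0.002 -0.    -1.   ] F [-0.5  0.3 -4. ] t 25.4
shift cm [-0.38  0.03  0.12]
turn deg [ 0.    0.11 -0.04]
```

```bash
python3 -m inch '[0,0,0.1,0,0,0, 0,0,0,0,0,0, 0,0,0,0,0,0, 0,0,0,0,0,0]' 7.2; python3 -m inch '[1.5,0,0,0,0,0, 1.5,0,0,0,0,0, 1.5,0,-0.6,0,0,0, 0,0,-0.4,0,0,0, 0,0,0,0,0,0]'; python3 -m inch '[0,0,0,0,0,0, 0,0,0,0,0,0, 0,0,0,0,0,0, 0,0,0,0,0,0, 0,0,0,0,0,0]' 0 40; python3 - <<'E'
from h import *
need([.5723-.045*.9978,.0246+.045*.067,-.017],176.16)
w=imaging.read_camera("wrist"); cv2.imwrite("pics/w10.png",w["img"])
g=cv2.cvtColor(w["img"],cv2.COLOR_BGR2GRAY)
print([int(v) for v in g[200:480:8,300:340].mean(1)])
E
```

```text
time_s: 25.8
position: [0.5523, 0.0257, -0.0272]
ee_rot: [0.106, 3.139, -0.0]
contact_force: [0.3, 0.0, -0.1]
opening: 0.0721
gripper_force: 0.0
time_s: 26.3
position: [0.5085, 0.0287, -0.0167]
ee_rot: [0.106, 3.137, 0.0]
contact_force: [-0.1, -0.0, 0.2]
opening: 0.0716
gripper_force: 0.0
time_s: 26.8
position: [0.5071, 0.0287, -0.0178]
ee_rot: [-0.106, -3.14, 0.0]
contact_force: [1.0, -0.7, 0.4]
opening: -0.0
gripper_force: 0.0
pos [ 0.5071  0.0287 -0.0178] x-axis [-0.998  0.068  0.   ] y-axis [ 0.068  0.998 -0.   ] z [-0.  0. -1.] F [ 1.  -0.7  0.4] t 26.8
shift cm [-2.03  0.03 -0.08]
turn deg [-0.   -0.01 -0.04]
[159, 151, 141, 127, 115, 104, 90, 88, 87, 89, 86, 49, 42, 37, 39, 38, 38, 39, 21, 13, 12, 11, 11, 10, 11, 8, 10, 39, 12, 6, 6, 6, 6, 5, 6]
```

```bash
python3 -m inch '[-1,0,0,0,0,0, -1,0,0,0,0,0, 0,0,0,0,0,0]'; python3 -m inch '[-0.5,0,0,0,0,0, -0.5,0,0,0,0,0, 0,0,0,0,0,0]'; python3 -m inch '[-0.5,0,0,0,0,0, -0.5,0,0,0,0,0, 0,0,0,0,0,0]'
```

```text
time_s: 27.15
position: [0.5297, 0.0271, -0.0171]
ee_rot: [0.106, 3.137, -0.0]
contact_force: [-0.1, 0.0, -0.1]
opening: 0.0
gripper_force: 0.0
time_s: 27.45
position: [0.5376, 0.0266, -0.0177]
ee_rot: [0.106, 3.139, -0.0]
contact_force: [-0.8, 0.2, 0.2]
opening: -0.0002
gripper_force: 0.3
time_s: 27.75
position: [0.5485, 0.0259, -0.0174]
ee_rot: [0.106, 3.137, -0.0]
contact_force: [-0.4, 0.4, 0.2]
opening: 0.0001
gripper_force: 0.0
```

```bash
python3 -m inch '[-0.3,0,0,0,0,0, 0,0,0,0,0,0]'; python3 -m inch '[-0.3,0,0,0,0,0, 0,0,0,0,0,0]'
```

```text
time_s: 27.95
position: [0.5504, 0.0258, -0.0176]
ee_rot: [0.106, 3.139, 0.0]
contact_force: [-1.2, -0.1, 0.2]
opening: 0.0004
gripper_force: 0.6
time_s: 28.15
position: [0.5535, 0.0256, -0.0176]
ee_rot: [0.106, 3.139, -0.0]
contact_force: [-1.3, 0.7, 0.8]
opening: 0.0001
gripper_force: 0.6
```

Light sliding contact so far. Continuing in small steps until the force rises.

```bash
for i in 1; do python3 -m inch '[-0.2,0,0,0,0,0, 0,0,0,0,0,0]'; python3 -m inch '[-0.2,0,0,0,0,0, 0,0,0,0,0,0]'; done
```

```text
time_s: 28.35
position: [0.5553, 0.0254, -0.0176]
ee_rot: [0.106, 3.139, -0.0]
contact_force: [-1.5, 0.8, 0.6]
opening: 0.0001
gripper_force: 0.8
time_s: 28.55
position: [0.5554, 0.0254, -0.0178]
ee_rot: [-0.106, -3.136, -0.0]
contact_force: [-5.4, 1.4, 4.0]
opening: 0.0001
gripper_force: 2.6
```

```bash
python3 -m inch '[-0.2,0,0,0,0,0, 0,0,0,0,0,0]'; python3 - <<'E'
from h import *
need([.5723-.017*.9978,.0246+.017*.067,-.017],176.16)
E
```

```text
time_s: 28.75
position: [0.5552, 0.0254, -0.0182]
ee_rot: [-0.106, -3.132, -0.0]
contact_force: [-9.0, 0.5, 5.2]
opening: -0.0001
gripper_force: 4.1
pos [ 0.5552  0.0254 -0.0182] x-axis [-0.998  0.068  0.008] y-axis [ 0.068  0.998 -0.   ] z [-0.008  0.    -1.   ] F [-9.   0.5  5.2] t 28.75
shift cm [-0.01  0.03 -0.12]
turn deg [-0.01 -0.46 -0.03]
```

```bash
python3 -m inch '[-0.4,0,0,0,0,0, -0.3,0,0,0,0,0, 0,0,0,0,0,0]'; python3 -m inch '[1.5,0,0,0,0,0, 1.5,0,0,0,0,0, 1.5,0,-3,0,0,0, 0,0,-4.5,0,0,0, 0,0,-4.5,0,0,0]'; python3 -m inch '[0,0,-4,0,0,0, 0,0,-4,0,0,0, 0,0,-3,0,0,0, 0,0,0,0,0,0, 0,0,0,0,0,0]'; python3 - <<'E'
from fit import *
w=imaging.read_camera("wrist"); cv2.imwrite("pics/w11.png",w["img"]); t=imaging.read_camera("top")
# predicted tail edge vs picture: brightness along bay axis at pack-top height
c,s=np.cos(-.067),np.sin(-.067); g=cv2.cvtColor(w["img"],cv2.COLOR_BGR2GRAY)
def prof(off,z): return [int(np.mean([g[tuple(proj(w,[.5723+c*a-s*b,.0246+s*a+c*b,z]).round().astype(int)[::-1])] for b in np.linspace(off-.004,off+.004,5)])) for a in np.arange(-.04,.03,.002)]
for off in (-.022,0,.022): print(off,prof(off,.036))
need([.6437,-.0400,.13],176.16)
E
```

```text
time_s: 29.05
position: [0.5545, 0.0254, -0.0197]
ee_rot: [-0.105, -3.116, -0.0]
contact_force: [-18.5, 0.8, 13.6]
opening: 0.0001
gripper_force: 9.7
time_s: 29.55
position: [0.521, 0.0277, 0.1032]
ee_rot: [0.106, 3.139, -0.0]
contact_force: [1.8, 0.1, -0.5]
opening: -0.0001
gripper_force: 0.0
time_s: 30.05
position: [0.5225, 0.0277, 0.2136]
ee_rot: [0.106, 3.136, -0.0]
contact_force: [0.5, 0.5, -0.7]
opening: 0.0002
gripper_force: 0.0
-0.022 [135, 133, 135, 135, 139, 137, 135, 134, 133, 134, 122, 88, 63, 33, 29, 27, 26, 26, 30, 54, 71, 45, 39, 67, 61, 35, 51, 68, 43, 40, 63, 52, 31, 31, 28]
0 [136, 136, 136, 138, 140, 136, 135, 134, 135, 137, 127, 88, 59, 27, 24, 23, 24, 25, 31, 68, 97, 53, 43, 91, 80, 36, 65, 88, 45, 44, 86, 67, 32, 29, 23]
0.022 [138, 136, 138, 140, 136, 135, 135, 136, 137, 138, 138, 129, 94, 48, 34, 30, 27, 28, 33, 51, 63, 43, 37, 57, 53, 35, 46, 55, 37, 38, 54, 46, 31, 31, 28]
pos [0.5203 0.0278 0.2109] x-axis [-0.998  0.068  0.002] y-axis [ 0.068  0.998 -0.   ] z [-0.002  0.    -1.   ] F [ 0.3 -0.5 -0. ] t 30.15
shift cm [-12.79  -5.93   8.07]
turn deg [-0.   -0.11 -0.04]
```

The pack is home: the stripe row sits where origin x ≈ 39-40 mm predicts, and the push stalled at exactly the computed point. Now the large key.

```bash
python3 -m inch '[-4.3,-2,0,0,0,0, -4.3,-2,0,0,0,0, -4.2,-1.9,0,0,0,0, 0,0,4,0,0,0, 0,0,4,0,0,0]'>/dev/null; python3 -m inch '[0,0,2,0,0,0, 0,0,2,0,0,0, 0,0,2,0,0,0, 0,0,0,0,0,0, 0,0,0,0,0,0]'; python3 - <<'E'
from h import *
need([.6437,-.0400,.05],176.16)
E
```

```text
time_s: 31.15
position: [0.6433, -0.0396, 0.0704]
ee_rot: [-0.106, -3.136, -0.001]
contact_force: [-0.5, -0.1, 0.6]
opening: -0.0003
gripper_force: 0.0
pos [ 0.6433 -0.0396  0.0704] x-axis [-0.998  0.068  0.004] y-axis [0.068 0.998 0.   ] z [-0.004  0.    -1.   ] F [-0.5 -0.1  0.6] t 31.15
shift cm [-0.05 -0.04  2.04]
turn deg [ 0.01 -0.21 -0.03]
```

```bash
python3 -m inch '[0,0,1,0,0,0, 0,0,0.6,0,0,0, 0,0,0,0,0,0]'; python3 -m inch '[0,0,0.3,0,0,0, 0,0,0,0,0,0]';python3 -m inch '[0,0,0.3,0,0,0, 0,0,0,0,0,0]';python3 -m inch '[0,0,0.3,0,0,0, 0,0,0,0,0,0]';python3 -m inch '[0,0,0.3,0,0,0, 0,0,0,0,0,0]'
```

```text
time_s: 31.45
position: [0.6441, -0.0397, 0.0556]
ee_rot: [-0.106, -3.138, -0.0]
contact_force: [-0.4, -0.3, 0.4]
opening: -0.0001
gripper_force: 0.0
time_s: 31.65
position: [0.6448, -0.0398, 0.0534]
ee_rot: [0.106, 3.14, -0.0]
contact_force: [0.3, 0.3, 0.4]
opening: 0.0
gripper_force: 0.0
time_s: 31.85
position: [0.6446, -0.0398, 0.0502]
ee_rot: [-0.106, -3.139, 0.0]
contact_force: [0.6, -0.4, -0.0]
opening: -0.0
gripper_force: 0.0
time_s: 32.05
position: [0.6444, -0.0397, 0.0469]
ee_rot: [-0.106, -3.139, -0.0]
contact_force: [0.1, 0.2, 0.1]
opening: 0.0002
gripper_force: 0.0
time_s: 32.25
position: [0.645, -0.0398, 0.0445]
ee_rot: [0.106, 3.139, -0.0]
contact_force: [-0.6, -0.3, 2.6]
opening: -0.0
gripper_force: 1.2
```

```bash
python3 -m inch '[0,0,0.3,0,0,0, 0,0,0,0,0,0]'; python3 -m inch '[0,0,0.3,0,0,0, 0,0,0,0,0,0]';python3 -m inch '[0,0,0.2,0,0,0, 0,0,0,0,0,0]'
```

```text
time_s: 32.45
position: [0.6452, -0.0398, 0.0417]
ee_rot: [0.106, 3.139, -0.0]
contact_force: [-0.9, 0.7, 4.0]
opening: 0.0
gripper_force: 2.0
time_s: 32.65
position: [0.6452, -0.0398, 0.0402]
ee_rot: [0.106, 3.139, -0.0]
contact_force: [-4.4, -0.2, 10.6]
opening: -0.0002
gripper_force: 5.4
time_s: 32.85
position: [0.6453, -0.0398, 0.04]
ee_rot: [-0.106, -3.14, 0.0]
contact_force: [-8.2, -0.4, 19.0]
opening: 0.0002
gripper_force: 9.2
```

```bash
python3 -m inch '[0,0,-1,0,0,0, 0,0,-3,0,0,0, 0,4,0,0,0,0, 0,4,0,0,0,0, 0,4,0,0,0,0]'; python3 -m inch '[0,0,0,0,0,0, 0,0,0,0,0,0]'; python3 - <<'E'
from h import *
need([.6515,.0799,.05],176.16)
E
```

```text
time_s: 33.35
position: [0.6528, 0.0808, 0.0761]
ee_rot: [0.108, 3.14, 0.0]
contact_force: [0.6, -0.7, 0.8]
opening: -0.0001
gripper_force: 0.0
time_s: 33.55
position: [0.6523, 0.0809, 0.0756]
ee_rot: [-0.102, -3.139, 0.001]
contact_force: [-0.5, -0.6, -0.1]
opening: 0.0
gripper_force: 0.0
pos [0.6523 0.0809 0.0756] x-axis [-0.998  0.065  0.001] y-axis [ 0.065  0.998 -0.001] z [-0.001 -0.001 -1.   ] F [-0.5 -0.6 -0.1] t 33.55
shift cm [ 0.07 -0.11  2.56]
turn deg [-0.03 -0.05  0.11]
```

```bash
python3 -m inch '[0,-0.1,1.5,0,0,0, 0,0,1.2,0,0,0, 0,0,0,0,0,0]'; python3 -m inch '[0,0,0.3,0,0,0, 0,0,0,0,0,0]';python3 -m inch '[0,0,0.3,0,0,0, 0,0,0,0,0,0]';python3 -m inch '[0,0,0.3,0,0,0, 0,0,0,0,0,0]';python3 -m inch '[0,0,0.3,0,0,0, 0,0,0,0,0,0]'
```

```text
time_s: 33.85
position: [0.6504, 0.0774, 0.046]
ee_rot: [-0.109, -3.134, 0.001]
contact_force: [-0.7, -0.3, 1.3]
opening: 0.0003
gripper_force: 0.7
time_s: 34.05
position: [0.6525, 0.0781, 0.046]
ee_rot: [-0.107, -3.139, 0.001]
contact_force: [0.1, 0.2, 1.3]
opening: -0.0001
gripper_force: 0.7
time_s: 34.25
position: [0.6534, 0.0785, 0.0438]
ee_rot: [0.106, 3.139, -0.001]
contact_force: [-0.9, -1.0, 2.8]
opening: 0.0003
gripper_force: 1.4
time_s: 34.45
position: [0.6536, 0.0787, 0.0409]
ee_rot: [0.106, 3.138, -0.001]
contact_force: [-1.2, -2.2, 4.0]
opening: -0.0002
gripper_force: 2.2
time_s: 34.65
position: [0.6537, 0.0788, 0.0401]
ee_rot: [0.106, 3.139, -0.001]
contact_force: [-4.6, -1.6, 13.0]
opening: 0.0001
gripper_force: 6.7
```

```bash
python3 -m inch '[0,0,0.2,0,0,0, 0,0,0,0,0,0]'; python3 -m inch '[0,0,-1,0,0,0, 0,0,-3,0,0,0, 0,-3,0,0,0,0, 0,-3,0,0,0,0, 0,0,0,0,0,0]'; python3 -m inch '[0,0,0,0,0,0, 0,0,0,0,0,0]'; python3 - <<'E'
from h import *
need([.6473,.0198,.05],176.16)
E
```

```text
time_s: 34.85
position: [0.6538, 0.0788, 0.04]
ee_rot: [0.106, 3.139, -0.001]
contact_force: [-8.0, -2.4, 20.7]
opening: -0.0
gripper_force: 10.4
time_s: 35.35
position: [0.6483, 0.0165, 0.075]
ee_rot: [-0.111, -3.139, 0.001]
contact_force: [-0.4, 0.1, 0.2]
opening: 0.0001
gripper_force: 0.0
time_s: 35.55
position: [0.6484, 0.0201, 0.0747]
ee_rot: [-0.106, -3.139, -0.001]
contact_force: [0.7, 0.1, -0.1]
opening: -0.0002
gripper_force: 0.0
pos [0.6484 0.0201 0.0747] x-axis [-0.998  0.067  0.001] y-axis [0.067 0.998 0.001] z [-0.001  0.001 -1.   ] F [ 0.7  0.1 -0.1] t 35.55
shift cm [ 0.1  -0.04  2.47]
turn deg [ 0.05 -0.05 -0.02]
```

```bash
python3 -m inch '[0.1,0,1.5,0,0,0, 0,0,1.2,0,0,0, 0,0,0,0,0,0]'; python3 -m inch '[0,0,0.3,0,0,0, 0,0,0,0,0,0]';python3 -m inch '[0,0,0.3,0,0,0, 0,0,0,0,0,0]';python3 -m inch '[0,0,0.3,0,0,0, 0,0,0,0,0,0]';python3 -m inch '[0,0,0.3,0,0,0, 0,0,0,0,0,0]';python3 -m inch '[0,0,0.2,0,0,0, 0,0,0,0,0,0]'
```

```text
time_s: 35.85
position: [0.6455, 0.0201, 0.0453]
ee_rot: [-0.105, -3.135, -0.001]
contact_force: [-1.2, 1.1, 2.9]
opening: -0.0004
gripper_force: 1.0
time_s: 36.05
position: [0.6472, 0.0196, 0.0449]
ee_rot: [-0.106, -3.138, -0.001]
contact_force: [-0.6, 0.4, 1.9]
opening: 0.0003
gripper_force: 1.0
time_s: 36.25
position: [0.6481, 0.0194, 0.0427]
ee_rot: [0.106, 3.139, 0.001]
contact_force: [-1.2, 0.9, 3.3]
opening: 0.0002
gripper_force: 1.7
time_s: 36.45
position: [0.6484, 0.0193, 0.0403]
ee_rot: [0.106, 3.139, 0.0]
contact_force: [-2.0, 1.4, 4.9]
opening: -0.0002
gripper_force: 2.4
time_s: 36.65
position: [0.6484, 0.0193, 0.04]
ee_rot: [0.106, 3.139, 0.0]
contact_force: [-6.8, 1.9, 17.4]
opening: 0.0
gripper_force: 9.0
time_s: 36.85
position: [0.6485, 0.0193, 0.0399]
ee_rot: [0.106, 3.14, 0.0]
contact_force: [-10.6, 1.7, 26.0]
opening: -0.0002
gripper_force: 12.8
```

All three keys bottomed out in order. Retreating upward and checking the end state before handing in.

```bash
python3 -m inch '[0,0,-1,0,0,0, 0,0,-4,0,0,0, 0,0,-4.5,0,0,0, 2,0,-4,0,0,0, 4,0,-2,0,0,0]'>/dev/null; python3 -m inch '[4.5,0,0,0,0,0, 4,0,0,0,0,0, 0,0,0,0,0,0, 0,0,0,0,0,0]'; python3 - <<'E'
from fit import *
w=imaging.read_camera("wrist"); t=imaging.read_camera("top")
c,s=np.cos(-.067),np.sin(-.067); g=cv2.cvtColor(w["img"],cv2.COLOR_BGR2GRAY)
print([int(np.mean([g[tuple(proj(w,[.5723+c*a-s*b,.0246+s*a+c*b,.036]).round().astype(int)[::-1])] for b in np.linspace(-.01,.01,7)])) for a in np.arange(-.03,.02,.002)])
for q,uv in [("jar",(277,215)),("tumbler",(358,225)),("spare",(204,238))]:
    d=min(models.cut_out(t,q) or [dict(position=[0,0])],key=lambda d:np.hypot(d["position"][1]-uv[0],d["position"][0]-uv[1])); print(q,np.round(d["position"]))
E
```

```text
time_s: 37.75
position: [0.5028, 0.0288, 0.1892]
ee_rot: [0.106, 3.138, -0.001]
contact_force: [1.4, -0.5, 0.7]
opening: 0.0001
gripper_force: 0.0
[136, 136, 137, 138, 121, 74, 40, 24, 23, 23, 23, 23, 25, 30, 65, 92, 50, 30, 33, 34, 34, 33, 33, 32, 32]
jar [170. 297.]
tumbler [225. 361.]
spare [236. 203.]
```

```bash
python3 -c "
from station import env
print(env.close_job())"
```

```text
the job is handed in; nothing more can be done
None
```

I handed the job in at about 38 s: the pack is fully home and the large, medium and small keys were each pressed to the stop in that order, though a missed first grasp tipped the pack onto its side and I had to roll it flat, and the final check missed the jar, so it is unconfirmed.

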